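Clamp a pricking iron in the polishing jig

TASK

Lay the pricking iron with the broad head in the cradle of the clamping jig, shank flat in the channel of both posts, with the head hanging just off the end of the jig away from the lever and its shoulders close up to the end post. Let go of it, then push the upright lever of the clamp back and down until it snaps over its dead centre and stays down by itself, so that the rubber pad holds the iron ready for polishing its teeth. Leave the narrow iron where it lies.

Things in the scene. Friction and masses are not known exactly. Their poses are not given: they have to be found in the camera images.
- broad_iron_mid (a point): Middle (half-way along, half-way up, 5.5 mm above its underside) of the loose broad-headed steel pricking iron, 112 mm long along its y, teeth at +y, lying flat on the bench. Square shank 12 mm wide, 11 mm high, y = -56 to +26 mm (grip it there, across x); then a flat head 26 mm wide, 9 mm thick, with teeth to +56 mm. Balances at y = 0; 56 to 112 g. The two irons may swap places.
- broad_iron_teeth (a point): Tip of the broad iron's teeth, 56 mm from its middle along its +y, at the same height. The head's shoulders stand 26 mm from the middle.
- narrow_iron_mid (a point): Middle of the other pricking iron, of the same length and shank but with a head only 18 mm wide; point and axes as for the broad iron. Not to be moved.
- jig: Clamping jig fixed on the bench: plywood plate 90 mm wide (x), y = -102 to +131 mm, 12 mm thick. Origin under it, below the hold-down bar's pivot; y runs from the lever to the cradle (yaw 0: to the robot's left). Aluminium posts 44 mm wide at y = 50 to 71 and 116 to 130.5 mm, seats 24 mm above the bench between cheeks 18 mm apart, 7 mm high, flared to 30 mm; free space between the posts.
- cradle (a point): Where the middle of the lying broad iron belongs: on the cradle's centre line, 29.5 mm above the bench, 107.5 mm from the jig's origin along y; its shoulders then stand 3 mm off the outer face of the end post. Axes as the jig's; teeth to +y.
- lever (a joint): Lever angle: 0 = open (start; leans back to the jig's -y, 68 deg above level), grows as it is pushed back and down; 1.17 rad = dead centre, 1.27 = locked on its stop. With the iron in place the pad meets it at about 0.93 rad; the push needed peaks at about 6 N at the grip near 1.03 rad, then falls to nothing at dead centre: beyond it the lever snaps down and stays. Released earlier it springs back.
- lever_hinge (a point): Point on the lever's axis, 55 mm from the jig's origin along its -y, 56 mm above the bench. The axis runs along the jig's x.
- lever_press (a point): Where to push: on top of the lever's round black grip (19 mm thick), 90 mm from the axis, 18 mm from the grip's end. Moves with the lever on an arc about lever_hinge in the jig's y-z plane: open 33 mm out and 84 mm above the axis (140 mm above the bench), locked 90 mm out and 7 mm below the axis (49 mm above the bench).
- pad: Black rubber pad, 15 mm across, on a spring spindle at the end of the steel hold-down bar; origin at its lower face. Open, it is raised (bar and spindle lie over y = -10 to 37 mm of the jig, up to 118 mm above the bench); it swings down as the lever closes and presses the butt end of the shank, 69 mm from the jig's origin along y.
- broad_iron: The broad iron itself: origin on its underside below broad_iron_mid, same axes.
Mind the look-alikes: they are no part of the job. What is shaped like the broad_iron but green is not meant.

How it is judged (in metres and radians):
On the way, in this order (a step that is already met when the one before it is completed fails the run):
1. The broad iron lies in the cradle, let go, while the lever is still up (x of broad_iron_mid in the frame of cradle between -0.004 and 0.004 m and y of broad_iron_mid in the frame of cradle between -0.007 and 0.008 m and z of broad_iron_mid in the frame of cradle between -0.003 and 0.003 m and x of broad_iron_teeth in the frame of cradle between -0.008 and 0.008 m and y of broad_iron_teeth in the frame of cradle above 0.045 m and z of broad_iron_teeth in the frame of cradle between -0.005 and 0.005 m and contact force between the fingers and broad_iron below 0.3 N and value of joint lever below 0.4 rad), for 0.3 s.
2. The lever has snapped over dead centre and the pad holds the iron (value of joint lever above 1.22 rad and contact force between pad and broad_iron above 8 N), for 0.2 s.
At the end, for the whole second after the job is handed in: Broad iron let go, flat in the cradle, teeth away from the lever: its middle within 4 mm sideways, -7 to +8 mm lengthwise and 3 mm in height of the cradle point, teeth within 8 mm sideways and 5 mm in height; lever past 1.22 rad by itself, pad pressing the iron with over 8 N (all of step 2 and x of broad_iron_mid in the frame of cradle between -0.004 and 0.004 m and y of broad_iron_mid in the frame of cradle between -0.007 and 0.008 m and z of broad_iron_mid in the frame of cradle between -0.003 and 0.003 m and x of broad_iron_teeth in the frame of cradle between -0.008 and 0.008 m and y of broad_iron_teeth in the frame of cradle above 0.045 m and z of broad_iron_teeth in the frame of cradle between -0.005 and 0.005 m and contact force between the fingers and broad_iron below 0.3 N); the robot touches nothing.
It fails at once if the narrow iron is moved more than 30 mm (distance of narrow_iron_mid from where it was at the start of the episode above 0.03 m).
It also fails if it takes over 58 s, if anything falls off the work surface, if the arm or the gripper's body presses on something with over 40 N, if the wrist force passes 120 N, or if a joint passes its speed limit or range.

ROBOT

A 6-joint arm with a two-finger parallel gripper is mounted at the origin on the work surface; the furniture and walls round the work are solid. World frame = base frame: x ahead of the robot, y to its left, z up, the work surface at z = 0. Lengths are in m, angles in degrees, forces in N, time in s.
With the tool pointing down it reaches from about 0.25 to 0.725 m from the base axis. Payload 4 kg.
Tool frame: the origin (TCP) lies at the very end of the fingers, on their centre line; the grasp point (between the pads) lies 19 mm behind it (env.pinch_z is the z of the grasp point in the tool frame, in m); z points along the fingers, y is the direction in which the jaws open and shut (so a half turn about z gives the same grasp; the last joint's range is limited). The gripper opens to 85 mm and grips with 20 to 120 N. Pads are 22 mm wide; open, the fingers measure 114 mm over their backs; the gripper's body (76 mm by 85 mm) begins 54 mm behind the grasp point. The pads swing forward as they close: fully open they stand 13 mm farther back than shut.
Start: joints at [0, 13.785, 0.286, 76.501, 0, 90], TCP at [0.5, -0, 0.205] pointing down, gripper open.
Joint ranges: [-155.79, 155.79], [-60.16, 107.12], [-62.33, 73.08], [-114, 123.19], [-81.49, 82.49], [-180, 180]. Speed limits (degrees/s): [159.86, 159.86, 180, 180, 180, 180].

INTERFACE

Orientations are given as [roll, pitch, yaw] about the fixed x, y, z axes, in that order (R = Rz(yaw) Ry(pitch) Rx(roll)).
In Python, from rig import env, eyes, silhouettes, place_of gives the robot as it stands.
- The arm moves only by the tool play_rows, never from a script. Its argument "motion" is a list of rows, each an object with "twist": the turn, a rotation vector about the tool's x, y, z in rad, a list of three; "slide": the shift along the tool's x, y, z in m, a list of three; "grip": the gripper's target within -1 to 1 (shut at 1, half-way at 0, fully open at -1). A call has 1 to 10 rows; each row shifts and turns the pose as measured when the row begins, along the tool's axes as they then stand; what a row does not reach is not made up. A row lasts 1/10 s, in which the tool goes at most 50 mm and 8.59 degrees, less where a joint would pass 70% of its speed; a pose out of reach is approached as far as the arm can. A call is refused whole if a number of a shift passes 0.05 or a number of a turn 0.15, either way. A call with a gripper value outside its range is refused whole. The fingers move at their own pace and stop on an object; the grip force is fixed at half the most. Time passes only in rows, so rows that do not move let the fingers close. It gives the time, the measured TCP pose, the force and the opening at its end, in the units of the state.
- env.get_state(): the state, without advancing time (a new reading comes with each control period).
- eyes.camera(name): name is "scene" or "side" or "wrist"; returns the picture (384x512x3 uint8, blue, green, red); there is no depth.
- eyes.camera_info(name): a dict with "camera_matrix" (3x3 intrinsics, pixels), "k1" (the pictures are not rectified: a ray, as slopes to the right and down, at radius r is drawn at 1 + k1 r^2 times it, then the intrinsics apply), "R" (3x3) and "t" (3): a world point X has camera coordinates R X + t. Camera axes: x right, y down, z forward; pixel columns grow to the right and rows downward; lengths in m; the calibration is good to about 2 mm. A picture is of the moment at which its call begins: read the wrist's pose just before it. camera_info takes no time and is no camera call; for the wrist camera it gives the pose at the moment of the call.
- env.finish_job(): hands the job in, once; it reports no verdict.
Trained networks look in the newest picture that a camera, given by its name, has taken for a name from the list of things; names that differ only in an ending like _2 or _b are one class to them, and where a whole thing is asked for, a point or a joint stands for the part that bears it (a point fixed in the world has none). Each returns a list of dicts, best first, with "confidence" (0 to 1); they miss things now and then, are a little off and sometimes report something else, mostly with a low value. They report only what shows in the picture. A call takes as long as a camera call. They do not tell look-alikes from the thing itself.
- silhouettes(camera, thing): "mask" (384x512 bool, what is visible of it) and "xy" ([column, row] in pixels, amid what is visible of it).
- place_of(camera, thing): "xy" ([column, row] in pixels: a listed point, or the origin of a listed thing).
The state is a dict: "t": time; "qpos": joint angles; "dq": joint speeds; "joint_torque": joint torques, N m; "position": TCP position; "eef_rot": TCP orientation; "contact_force": force on the tool from outside, world axes, zero at the start; "wrist_torque": the same for the moment, N m; "gripper_width": finger opening in m.
Only numpy, scipy, OpenCV 4.12 (cv2) and the standard library are available. Lean on these libraries where they do the work, as an engineer would, in place of code of your own. Each camera call takes 0.05 s, during which the arm holds its last target.

## Working session

There is one attempt and no reset: what is moved stays moved. The work goes in short steps, Python scripts to look and compute and a tool call to move; the robot and the scene stay as the last step left them, time stands still between calls to the robot, and variables do not carry over. Pictures are saved under pics/ and viewed, and the job is handed in when it is done.

Besides the shell and the picture viewer there is one more tool, called as name([rows], argument=value, ...), one row to a line, values as JSON. play_rows: Moves the arm, as the interface text tells. Its arguments: {"type":"object","properties":{"motion":{"type":"array","items":{"type":"object","properties":{"twist":{"type":"array","items":{"type":"number"}},"slide":{"type":"array","items":{"type":"number"}},"grip":{"type":"number"}}}}},"required":["motion"]}

```bash
mkdir -p pics; ls; cat > h.py <<'E'
import numpy as np,cv2
from rig import env,eyes,silhouettes,place_of
def info(c):
    i=eyes.camera_info(c);return np.array(i["camera_matrix"]),i["k1"],np.array(i["R"]),np.array(i["t"])
def ray(ci,xy):
    K,k,R,t=ci
    d=np.linalg.inv(K)@[xy[0],xy[1],1.];d=d[:2]
    u=cv2.undistortPoints(np.array([[xy]],float),K,np.array([k,0,0,0,0.]))[0,0]
    o=-R.T@t;v=R.T@np.array([u[0],u[1],1.]);return o,v/np.linalg.norm(v)
def atz(ci,xy,z):
    o,v=ray(ci,xy);return o+v*(z-o[2])/v[2]
def proj(ci,X):
    K,k,R,t=ci
    return cv2.projectPoints(np.array(X,float).reshape(-1,1,3),cv2.Rodrigues(R)[0],t,K,np.array([k,0,0,0,0.]))[0][:,0]
def tri(obs):
    A=np.zeros((3,3));b=np.zeros(3)
    for ci,xy in obs:
        o,v=ray(ci,xy);P=np.eye(3)-np.outer(v,v);A+=P;b+=P@o
    X=np.linalg.solve(A,b);return X,[np.linalg.norm(proj(ci,X)[0]-xy) for ci,xy in obs]
E
python3 - <<'E'
from h import *
for c in("scene","side","wrist"):
    cv2.imwrite(f"pics/a_{c}.png",eyes.camera(c))
    ci=info(c);print(c,ci[0][0,0],ci[1],-ci[2].T@ci[3])
    for n in("broad_iron_mid","broad_iron_teeth","narrow_iron_mid","jig","cradle","lever_hinge","lever_press","pad"):
        print(n,[(np.round(d["xy"]).tolist(),round(d["confidence"],2)) for d in place_of(c,n)][:4])
print(env.get_state(),env.pinch_z)
E
```

```text
pics
scene 485.2760383036733 -0.12398778130832919 [ 0.22951502 -0.69017591  0.65995888]
broad_iron_mid [([165.0, 217.0], 0.85), ([225.0, 227.0], 0.74)]
broad_iron_teeth [([215.0, 207.0], 0.89), ([159.0, 238.0], 0.8)]
narrow_iron_mid [([276.0, 303.0], 0.81)]
jig [([298.0, 193.0], 0.56)]
cradle [([283.0, 154.0], 0.89)]
lever_hinge [([311.0, 187.0], 0.87), ([295.0, 146.0], 0.46)]
lever_press [([320.0, 166.0], 0.77), ([308.0, 191.0], 0.72), ([298.0, 192.0], 0.32)]
pad [([299.0, 148.0], 0.4)]
side 357.10422477748364 -0.06544011505501061 [ 0.29129684 -0.76543925  0.61045775]
broad_iron_mid [([188.0, 213.0], 0.56), ([232.0, 226.0], 0.54), ([251.0, 285.0], 0.26)]
broad_iron_teeth [([179.0, 226.0], 0.74), ([224.0, 213.0], 0.73)]
narrow_iron_mid [([252.0, 284.0], 0.68), ([299.0, 188.0], 0.55)]
jig [([284.0, 210.0], 0.66)]
cradle [([280.0, 180.0], 0.71)]
lever_hinge [([296.0, 208.0], 0.65)]
lever_press [([302.0, 187.0], 0.57)]
pad [([285.0, 180.0], 0.46), ([286.0, 174.0], 0.35)]
wrist 328.9754732122536 -0.033278362406183384 [0.50049638 0.08156388 0.37218871]
broad_iron_mid [([208.0, 218.0], 0.8
[... 335 characters left out ...]
0], 0.28)]
{'t': 1.35, 'qpos': array([-2.76536724e-03,  1.37842050e+01,  2.84744800e-01,  7.65021942e+01,
        1.55072850e-03,  9.00001280e+01]), 'dq': array([-0.04333607, -0.05980464,  0.02920759, -0.01559299, -0.0313116 ,
        0.02213291]), 'joint_torque': array([ 3.51742747e-04, -3.72214115e+01,  2.52689409e+01,  1.30723878e-03,
        4.07248729e-05,  4.17504828e-05]), 'position': array([ 4.99977977e-01, -1.52132964e-05,  2.05305008e-01]), 'eef_rot': array([-1.79998346e+02, -1.55072480e-03,  8.99971066e+01]), 'contact_force': array([-0.74385804,  0.19136393,  0.07704756]), 'wrist_torque': array([ 0.03953488,  0.00546513, -0.0123289 ]), 'gripper_width': 0.08550484580997647} -0.0187
```

View pics/a_scene.png

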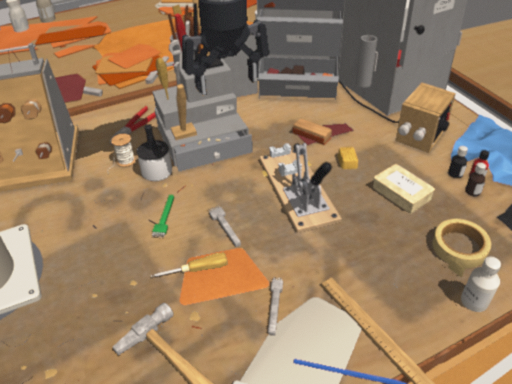

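View pics/a_wrist.png

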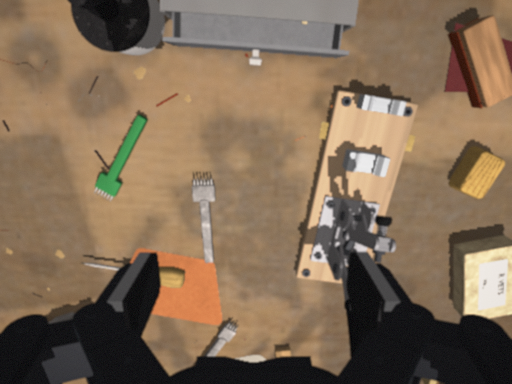

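View pics/a_side.png

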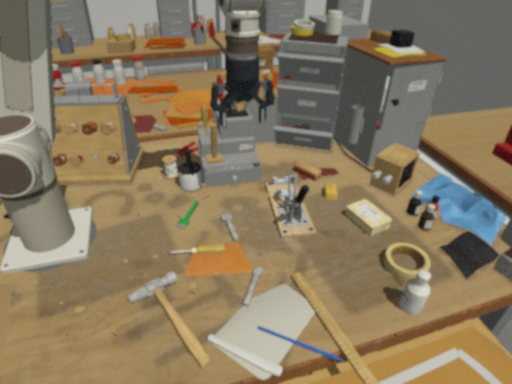

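The wrist view shows the upper steel iron with its teeth at (203,178) and butt at (209,260). A second steel iron lies at (225,335), the green decoy at (122,155), and the jig at about (350,190) with its cradle at the top. Next I'll measure them and check the head widths.

```bash
python3 - <<'E'
from h import *
C={c:info(c) for c in("scene","side","wrist")}
def f(c,xy,z):return np.round(atz(C[c],xy,z)*1000,1)
print("iron mid",f("wrist",(208,218),.0055),f("scene",(225,227),.0055),f("side",(232,226),.0055))
print("teeth",f("wrist",(201,175),.0055),f("scene",(215,207),.0055),f("side",(224,213),.0055))
print("narrow",f("scene",(276,303),.0055),f("wrist",(216,352),.0055),f("side",(252,284),.0055))
print("cradle",tri([(C["scene"],(283,154)),(C["wrist"],(378,119)),(C["side"],(280,180))]),f("wrist",(378,119),.0295))
print("hinge",tri([(C["scene"],(311,187)),(C["wrist"],(349,271)),(C["side"],(296,208))]),f("wrist",(349,271),.056))
print("jig",f("wrist",(345,208),0),f("scene",(298,193),0))
# jig plate corners in wrist
im=eyes.camera("wrist")
cv2.imwrite("pics/b1.png",cv2.resize(im[60:300,280:440],None,fx=3,fy=2.5*1.2/1,interpolation=3)[:600] if 0 else cv2.resize(im[75:285,280:440],None,fx=2.8,fy=2.8,interpolation=3))
cv2.imwrite("pics/b2.png",cv2.resize(im[160:360,160:260],None,fx=3,fy=3,interpolation=3))
# silhouettes
for c in ("wrist","scene"):
  for n in("broad_iron","narrow_iron_mid"):
    eyes.camera(c)
    for d in silhouettes(c,n):
        ys,xs=np.nonzero(d["mask"]);P=np.array([atz(C[c],(float(x),float(y)),.01)[:2] for x,y in zip(xs,ys)])*1000
        r=cv2.minAreaRect(P.astype(np.float32));print(c,n,round(d["confidence"],2),np.round(d["xy"]),r)
E
```

```text
iron mid [445.3 -77.9   5.5] [440.9 -86.9   5.5] [447.4 -87.6   5.5]
teeth [439.6 -23.7   5.5] [445.  -27.7   5.5] [439.8 -30.2   5.5]
narrow [ 446.3 -282.4    5.5] [ 447.1 -285.4    5.5] [ 442.1 -283.3    5.5]
cradle (array([0.62950247, 0.04239594, 0.02696146]), [np.float64(2.31362386986531), np.float64(0.6921520508215511), np.float64(1.5903663401455717)]) [628.8  43.3  29.5]
hinge (array([ 0.60665255, -0.11876117,  0.05766884]), [np.float64(2.110437904446821), np.float64(0.6102269028072799), np.float64(1.4638394583293852)]) [ 606.6 -119.9   56. ]
jig [612. -67.   0.] [612.6 -61.9   0. ]
wrist broad_iron 0.91 [119. 161.] ((348.79150390625, 0.4131011962890625), (109.01984405517578, 27.66872215270996), 62.21240997314453)
wrist broad_iron 0.64 [205. 208.] ((443.4040832519531, -80.82203674316406), (26.598081588745117, 107.70861053466797), 1.554893136024475)
wrist narrow_iron_mid 0.7 [223. 338.] ((456.9334716796875, -260.1988830566406), (70.21421813964844, 20.727527618408203), 60.4249153137207)
scene broad_iron 0.9 [162. 221.] ((345.1607360839844, -5.326717376708984), (112.46928405761719, 27.382247924804688), 64.07453918457031)
scene broad_iron 0.75 [314. 178.] ((663.0337524414062, -46.029632568359375), (125.71674346923828, 38.31849670410156), 37.64292526245117)
scene broad_iron 0.66 [223. 223.] ((438.3656005859375, -87.39472961425781), (110.7323226928711, 26.619245529174805), 86.64678955078125)
scene narrow_iron_mid 0.64 [276. 304.] ((442.9962463378906, -289.21044921875), (106.19935607910156, 16.93343734741211), 60.542057037353516)
```

View pics/b1.png

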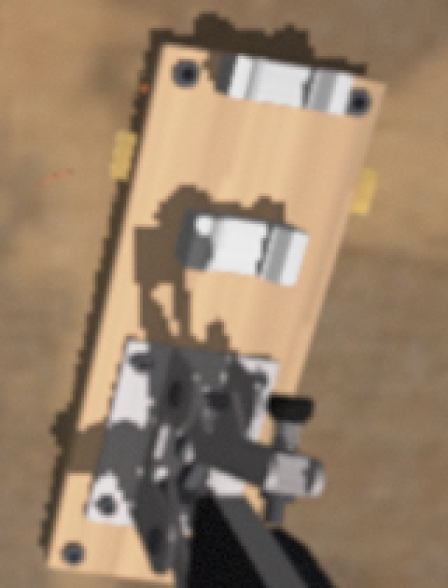

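View pics/b2.png

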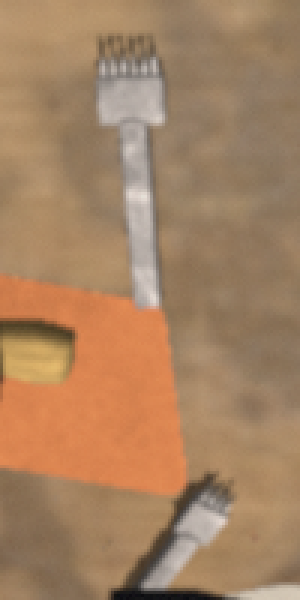

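The upper steel iron has a head about 26.6 mm wide, so it is the broad one. I'll get the jig pose from its plate corners.

```bash
python3 - <<'E'
from h import *
c=info("wrist")
s=lambda x,y:(280+x/2.8-.5+.18,75+y/2.8-.5+.18)
pts={"TL":(163,43,.012,-45,131),"TR":(386,83,.012,45,131),"BL":(47,568,.012,-45,-102)}
A=[];B=[]
for k,(x,y,z,jx,jy) in pts.items():
    p=atz(c,s(x,y),z)*1000;print(k,p.round(1));A.append((jx,jy));B.append(p[:2])
A=np.array(A,float);B=np.array(B)
a=A-A.mean(0);b=B-B.mean(0);U,S,V=np.linalg.svd(a.T@b);R=(U@V).T
th=np.degrees(np.arctan2(R[1,0],R[0,0]));t=B.mean(0)-R@A.mean(0)
print(th,t,(B-(A@R.T+t)).round(1),"cradle",R@[0,107.5]+t,"hinge",R@[0,-55]+t)
# iron axis from mask
eyes.camera("wrist")
p=lambda x,y,z:(atz(c,(160+x/3-.33,160+y/3-.33),z)*1000).round(1)
print("butt",p(135,307,.011),p(160,306,.011),"shoulderjoin",p(121,125,.011),p(145,124,.011),"shoulders",p(98,123,.009),p(165,124,.009),"tipL/R",p(98,57,.009),p(162,57,.009),p(98,37,.005),p(158,37,.005))
E
```

```text
TL [589.3  71.3  12. ]
TR [676.4  57.2  12. ]
BL [ 555.1 -157.4   12. ]
-8.480274926295616 [613.9390241  -64.58638627] [[ 0.6 -0.3]
 [-1.3 -1.2]
 [ 0.7  1.5]] cradle [629.79193261  41.73828298] hinge [ 605.8282337  -118.98505426]
butt [ 439.3 -135.5   11. ] [ 449.7 -135.    11. ] shoulderjoin [437.7 -54.2  11. ] [447.1 -53.8  11. ] shoulders [428.3 -54.2   9. ] [454.7 -54.6   9. ] tipL/R [429.9 -27.1   9. ] [454.5 -27.1   9. ] [429.6 -20.2   5. ] [452.8 -20.2   5. ]
```

play_rows([
  {"slide": [-0.0285,-0.019,0.025],"twist": [0,0,-0.012],"grip": -0.4},
  {"slide": [-0.0285,-0.019,0.025],"twist": [0,0,-0.012],"grip": -0.4},
  {"slide": [-0.0285,-0.019,0.025],"twist": [0,0,-0.012],"grip": -0.4},
  {"slide": [0,0,0],"twist": [0,0,0],"grip": -0.4},
  {"slide": [0,0,0],"twist": [0,0,0],"grip": -0.4},
])

```text
t: 2.35
position: [0.4444, -0.0879, 0.1286]
eef_rot: [179.7, -0.0, 92.3]
contact_force: [0.7, 0.0, 1.0]
gripper_width: 0.0598
```

```bash
python3 - <<'E'
from h import *
s=env.get_state();print(s["t"],s["position"],s["eef_rot"],s["gripper_width"])
im=eyes.camera("wrist");c=info("wrist");print(c[3],-c[2].T@c[3])
cv2.imwrite("pics/c.png",cv2.resize(im,None,fx=1.5,fy=1.5,interpolation=3))
for n in("broad_iron_mid","broad_iron_teeth","broad_iron"):
    print(n,[(d["xy"],atz(c,d["xy"],0 if n=="broad_iron" else .0055).round(4),round(d["confidence"],2)) for d in place_of("wrist",n)])
E
```

```text
2.35 [ 0.44438606 -0.08786623  0.12856474] [ 1.79740191e+02 -1.86231422e-02  9.22760697e+01] 0.059751113161573166
[-0.44078194 -0.11589182  0.27152811] [ 0.44068859 -0.00620958  0.29530011]
broad_iron_mid [([142.5, 71.4], array([ 0.3487, -0.003 ,  0.0055]), 0.97), ([249.3, 164.4], array([ 0.4408, -0.0794,  0.0055]), 0.96)]
broad_iron_teeth [([111.6, 125.7], array([ 0.3187, -0.0491,  0.0055]), 0.77), ([251.0, 100.1], array([ 0.4402, -0.0229,  0.0055]), 0.68)]
broad_iron [([252.2, 163.3], array([ 0.4434, -0.0796,  0.    ]), 0.62), ([142.1, 72.8], array([ 0.3466, -0.004 ,  0.    ]), 0.61)]
```

View pics/c.png

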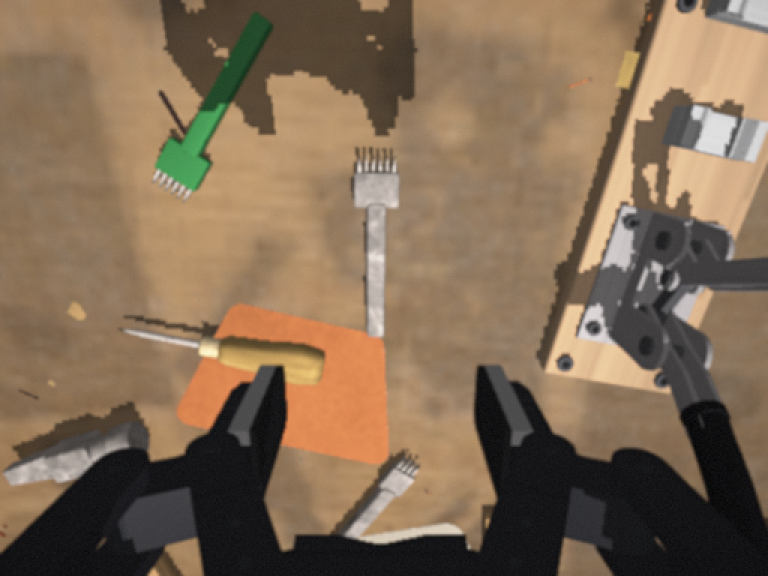

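The broad iron runs from teeth at (376,150) to butt at (376,336) in the 1.5x picture, parallel to the tool's x. I'll measure its axis.

```bash
python3 - <<'E'
from h import *
c=info("wrist");s=env.get_state()
m=lambda x,y,z:atz(c,((x+.5)/1.5-.5,(y+.5)/1.5-.5),z)*1000
b=(m(367.5,335,.011)+m(384.5,335,.011))/2; n=(m(367,209,.011)+m(384.5,209,.011))/2
print("butt",b,"neck",n,"shoulder",m(354,207,.009),m(399,207,.009), "yaw",np.degrees(np.arctan2(-(n-b)[0],(n-b)[1])))
u=(n-b)/np.linalg.norm(n-b);print("len",np.linalg.norm(n-b),"mid",(n+b)/2+15*u)
E
```

```text
butt [ 446.19407109 -134.83143011   11.        ] neck [442.86932006 -55.03956209  11.        ] shoulder [430.14688071 -54.73778713   9.        ] [456.39339353 -53.64916027   9.        ] yaw 2.3860084418427205
len 79.86110550286315 mid [443.90722056 -79.94850071  11.        ]
```

play_rows([
  {"slide": [0.001,0,0.042],"twist": [0,0,0],"grip": -0.4},
  {"slide": [0,0,0.042],"twist": [0,0,0],"grip": -0.4},
  {"slide": [0,0,0.037],"twist": [0,0,0],"grip": -0.4},
  {"slide": [0,0,0],"twist": [0,0,0],"grip": -0.4},
])

```text
t: 2.95
position: [0.4567, -0.0844, 0.0107]
eef_rot: [178.7, 0.2, 92.8]
contact_force: [-1.0, 0.3, 0.5]
gripper_width: 0.0597
```

play_rows([
  {"slide": [-0.002,-0.0125,0.004],"twist": [0,0.022,0.007],"grip": -0.4},
  {"slide": [0,0,0],"twist": [0,0,0],"grip": -0.4},
])

```text
t: 3.15
position: [0.4467, -0.086, 0.0084]
eef_rot: [178.6, -1.1, 92.6]
contact_force: [0.6, 0.3, 0.5]
gripper_width: 0.0598
```

```bash
cat >> h.py <<'E'
from scipy.spatial.transform import Rotation as Ro
def go(p,rpy=(180,0,90)):
    s=env.get_state();Rc=Ro.from_euler("xyz",s["eef_rot"],degrees=True);Rg=Ro.from_euler("xyz",rpy,degrees=True)
    print("t",s["t"],"pos",s["position"].round(4),s["eef_rot"].round(2),"F",s["contact_force"].round(1),"w",round(s["gripper_width"],4))
    print("slide",Rc.inv().apply(np.array(p)-s["position"]).round(4),"twist",(Rc.inv()*Rg).as_rotvec().round(4))
E
python3 -c "
from h import *
go((.4442,-.086,.003),(180,0,92.4))"
```

```text
t 3.15 pos [ 0.4467 -0.086   0.0084] [178.59  -1.08  92.58] F [0.6 0.3 0.5] w 0.0598
slide [ 0.     -0.0027  0.0053] twist [ 0.0246 -0.0189  0.0029]
```

play_rows([
  {"slide": [0,-0.0027,0.0053],"twist": [0.0246,-0.0189,0.003],"grip": -0.4},
  {"slide": [0,0,0],"twist": [0,0,0],"grip": -0.4},
])

```text
t: 3.35
position: [0.4483, -0.0863, 0.0063]
eef_rot: [179.7, 0.2, 92.4]
contact_force: [0.3, -0.4, 0.5]
gripper_width: 0.0601
```

```bash
python3 -c "
from h import *
go((.4442,-.086,.003),(180,0,92.4))"
```

```text
t 3.35 pos [ 0.4483 -0.0863  0.0063] [179.69   0.2   92.4 ] F [ 0.3 -0.4  0.5] w 0.0601
slide [ 0.0005 -0.0041  0.0033] twist [0.0055 0.0035 0.0001]
```

play_rows([
  {"slide": [0.0005,-0.0041,0.004],"twist": [0.0055,0.0035,0],"grip": -0.4},
  {"slide": [0,0,0.0005],"twist": [0,0,0],"grip": -0.4},
])

```text
t: 3.55
position: [0.4469, -0.0856, 0.0033]
eef_rot: [179.8, 0.1, 92.5]
contact_force: [-0.9, -1.3, -0.2]
gripper_width: 0.0597
```

```bash
python3 -c "
from h import *
go((.4442,-.086,.003),(180,0,92.4))"
```

```text
t 3.55 pos [ 0.4469 -0.0856  0.0033] [1.7977e+02 7.0000e-02 9.2510e+01] F [-0.9 -1.3 -0.2] w 0.0597
slide [-0.0003 -0.0027  0.0003] twist [0.0039 0.0012 0.0019]
```

play_rows([
  {"slide": [0,-0.003,0.0003],"twist": [0.0039,0.0012,0.002],"grip": -0.4},
  {"slide": [0,0,0],"twist": [0,0,0],"grip": 0.2},
  {"slide": [0,0,0],"twist": [0,0,0],"grip": 1},
  {"slide": [0,0,0],"twist": [0,0,0],"grip": 1},
  {"slide": [0,0,0],"twist": [0,0,0],"grip": 1},
  {"slide": [0,0,0],"twist": [0,0,0],"grip": 1},
])

```text
t: 4.15
position: [0.4439, -0.0859, 0.0034]
eef_rot: [180.0, 0.0, 92.4]
contact_force: [-0.5, -0.2, 0.0]
gripper_width: 0.0003
```

```bash
python3 -c "
from h import *
go((.4442,-.086,.003),(180,0,92.4))
cv2.imwrite('pics/d.png',eyes.camera('wrist'))"
```

```text
t 4.15 pos [ 0.4439 -0.0859  0.0034] [1.7998e+02 1.0000e-02 9.2380e+01] F [-0.5 -0.2  0. ] w 0.0003
slide [-0.0001  0.0003  0.0004] twist [ 0.0004  0.0001 -0.0004]
```

View pics/d.png

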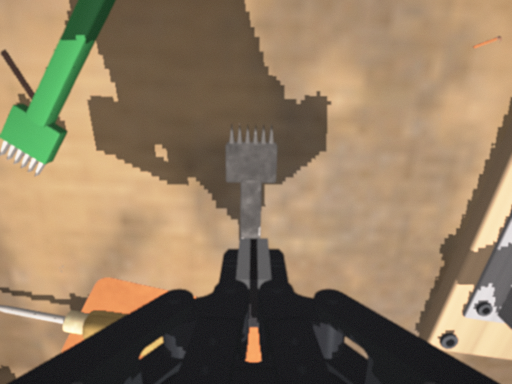

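The wrist view shows the head at (251,160), but the fingers read as shut (0.3 mm). I'll check the other cameras to see where the iron is.

```bash
python3 -c "
from h import *
im=eyes.camera('scene');im2=eyes.camera('side')
cv2.imwrite('pics/e.png',np.hstack([cv2.resize(im[150:270,150:290],None,fx=2.8,fy=2.8,interpolation=3),cv2.resize(im2[150:270,165:305],None,fx=2.8,fy=2.8,interpolation=3)]))
c=info('wrist');print(atz(c,(251,181),.009),atz(c,(226,181),.009),atz(c,(277,181),.009),atz(c,(255,243),.011))
print(proj(c,[[.4439,-.0859,.0034],[.4439,-.0859,.011],[.4439,-.0859+.011,.0034]]))
"
```

```text
[ 0.44180833 -0.05387642  0.009     ] [ 0.42899803 -0.05440817  0.009     ] [ 0.45512858 -0.05332173  0.009     ] [ 0.44533296 -0.08819064  0.011     ]
[[252.55831177 232.84636735]
 [252.52383393 239.09547026]
 [253.37410458 214.72923918]]
```

View pics/e.png

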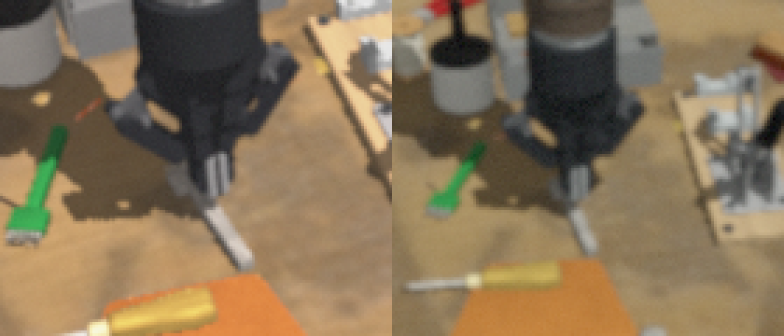

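play_rows([
  {"slide": [0,0,0],"twist": [0,0,0],"grip": 1},
])

```text
t: 4.4
position: [0.4439, -0.0859, 0.0034]
eef_rot: [180.0, 0.0, 92.4]
contact_force: [1.1, -0.0, -0.7]
gripper_width: -0.0001
```

```bash
python3 -c "
from h import *
go((.4442,-.086,.003),(180,0,92.4))
s=env.get_state();print(s['joint_torque'],s['qpos'])
im=eyes.camera('wrist');cv2.imwrite('pics/f.png',cv2.resize(im[100:384,150:360],None,fx=2.8,fy=2.1,interpolation=3))
c=info('wrist');print(c[2],-c[2].T@c[3])
print(proj(info('scene'),[[.4439,-.0859,.0034],[.4439,-.0859,.0134]]))
"
```

```text
t 4.4 pos [ 0.4439 -0.0859  0.0034] [1.7997e+02 1.0000e-02 9.2380e+01] F [ 1.1 -0.  -0.7] w -0.0001
slide [-0.0001  0.0003  0.0004] twist [ 0.0005  0.0001 -0.0004]
[-2.10956809e-03 -3.58610916e+01  1.87283224e+01 -1.95306289e-03
 -1.19367796e-04 -1.16623733e-05] [-1.09486850e+01  1.99712420e+01 -2.48093387e+01  4.51912961e+01
 -2.07127173e-03  7.66761757e+01]
[[ 9.99144073e-01  4.13615760e-02 -5.83883130e-04]
 [ 3.94143968e-02 -9.47633566e-01  3.16918174e-01]
 [ 1.25549279e-02 -3.16669929e-01 -9.48452703e-01]] [ 0.44098618 -0.00435831  0.17027365]
[[226.35169859 226.91302359]
 [225.99874441 223.18741165]]
```

View pics/f.png

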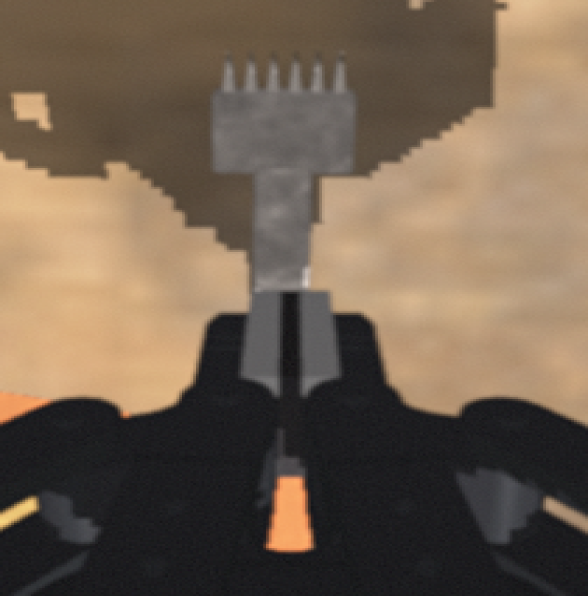

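The fingers shut just above the iron, so their tips sit higher than the stated TCP. I'll reopen and go down in small steps, watching the force.

play_rows([
  {"slide": [0,0,0],"twist": [0,0,0],"grip": 0},
  {"slide": [0,0,0],"twist": [0,0,0],"grip": 0},
  {"slide": [0,0,0],"twist": [0,0,0],"grip": 0},
  {"slide": [0,0,0.003],"twist": [0,0,0],"grip": 0},
  {"slide": [0,0,0],"twist": [0,0,0],"grip": 0},
])

```text
t: 4.95
position: [0.444, -0.0858, 0.0002]
eef_rot: [180.0, 0.0, 92.4]
contact_force: [-0.1, -0.0, -0.3]
gripper_width: 0.0426
```

```bash
python3 -c "
from h import *
go((.4442,-.086,.003),(180,0,92.4))
im=eyes.camera('wrist');cv2.imwrite('pics/g.png',cv2.resize(im[100:384,150:360],None,fx=2.8,fy=2.1,interpolation=3))
"
```

```text
t 4.95 pos [ 4.44e-01 -8.58e-02  2.00e-04] [1.7997e+02 1.0000e-02 9.2380e+01] F [-0.1 -0.  -0.3] w 0.0426
slide [-0.0002  0.0002 -0.0028] twist [ 0.0006  0.0001 -0.0004]
```

View pics/g.png

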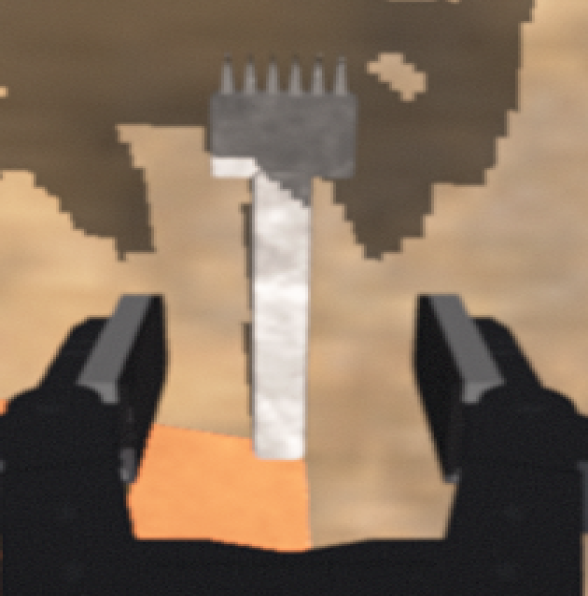

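play_rows([
  {"slide": [0,0,0.003],"twist": [0,0,0],"grip": 0},
  {"slide": [0,0,0],"twist": [0,0,0],"grip": 0},
])

```text
t: 5.2
position: [0.4441, -0.0859, -0.0029]
eef_rot: [180.0, 0.0, 92.4]
contact_force: [-0.0, 1.0, -0.5]
gripper_width: 0.0426
```

play_rows([
  {"slide": [0,0,0.003],"twist": [0,0,0],"grip": 0},
  {"slide": [0,0,0],"twist": [0,0,0],"grip": 0},
])

```text
t: 5.4
position: [0.4441, -0.0859, -0.0063]
eef_rot: [180.0, 0.0, 92.4]
contact_force: [-0.0, 0.5, 0.7]
gripper_width: 0.0428
```

play_rows([
  {"slide": [0,0,0.003],"twist": [0,0,0],"grip": 0},
  {"slide": [0,0,0],"twist": [0,0,0],"grip": 0},
])

```text
t: 5.6
position: [0.444, -0.0859, -0.0096]
eef_rot: [180.0, 0.0, 92.4]
contact_force: [-0.1, -0.6, -0.8]
gripper_width: 0.0428
```

play_rows([
  {"slide": [0,0,0.002],"twist": [0,0,0],"grip": 0},
  {"slide": [0,0,0],"twist": [0,0,0],"grip": 0},
])

```text
t: 5.8
position: [0.444, -0.0859, -0.0118]
eef_rot: [180.0, 0.0, 92.4]
contact_force: [-0.2, 0.6, -0.3]
gripper_width: 0.0427
```

play_rows([
  {"slide": [0,0,0],"twist": [0,0,0],"grip": 0.5},
  {"slide": [0,0,0],"twist": [0,0,0],"grip": 0.5},
])

```text
t: 6.0
position: [0.444, -0.0859, -0.0118]
eef_rot: [180.0, 0.0, 92.4]
contact_force: [-0.1, 0.1, 0.5]
gripper_width: 0.0215
```

play_rows([
  {"slide": [0,0,0],"twist": [0,0,0],"grip": 1},
  {"slide": [0,0,0],"twist": [0,0,0],"grip": 1},
  {"slide": [0,0,0],"twist": [0,0,0],"grip": 1},
])

```text
t: 6.3
position: [0.4442, -0.0859, -0.0117]
eef_rot: [180.0, 0.0, 92.4]
contact_force: [-0.3, 0.5, 0.4]
gripper_width: 0.0001
```

```bash
python3 -c "
from h import *
go((.4442,-.086,.003),(180,0,92.4))
im=eyes.camera('wrist');cv2.imwrite('pics/i.png',cv2.resize(im[100:384,150:360],None,fx=2.8,fy=2.1,interpolation=3))
im=eyes.camera('scene');im2=eyes.camera('side')
cv2.imwrite('pics/i2.png',np.hstack([cv2.resize(im[150:270,150:290],None,fx=2.8,fy=2.8,interpolation=3),cv2.resize(im2[150:270,165:305],None,fx=2.8,fy=2.8,interpolation=3)]))
"
```

```text
t 6.3 pos [ 0.4442 -0.0859 -0.0117] [1.7995e+02 1.0000e-02 9.2380e+01] F [-0.3  0.5  0.4] w 0.0001
slide [-0.0001 -0.     -0.0147] twist [ 0.0009  0.0002 -0.0004]
```

View pics/i.png

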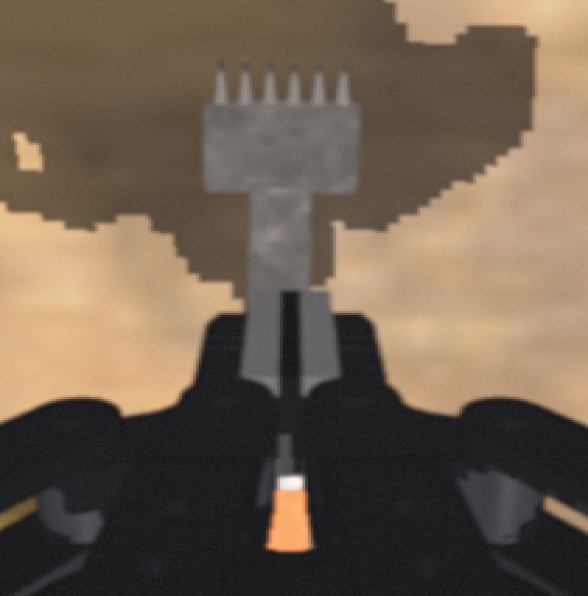

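View pics/i2.png

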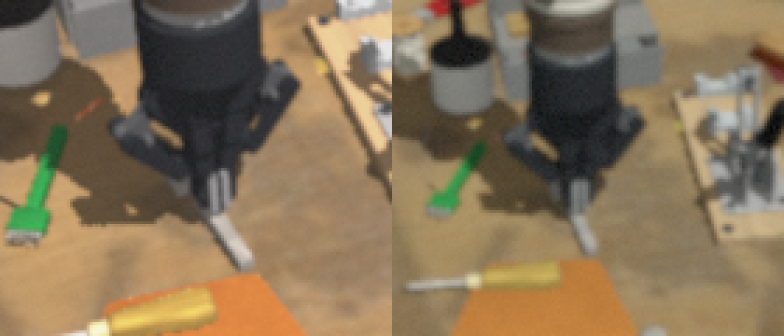

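The fingers are still shut above the shank at TCP z −11.7 mm. From both cameras the real finger ends sit roughly 25 mm behind the reported TCP, so I'll go lower with force checks.

play_rows([
  {"slide": [0,0,0],"twist": [0,0,0],"grip": 0.2},
  {"slide": [0,0,0],"twist": [0,0,0],"grip": 0.2},
  {"slide": [0,0,0.004],"twist": [0,0,0],"grip": 0.2},
  {"slide": [0,0,0],"twist": [0,0,0],"grip": 0.2},
])

```text
t: 6.85
position: [0.4442, -0.0859, -0.0159]
eef_rot: [179.9, 0.0, 92.4]
contact_force: [0.2, -0.4, -1.4]
gripper_width: 0.0344
```

play_rows([
  {"slide": [0,0,0.004],"twist": [0,0,0],"grip": 0.2},
  {"slide": [0,0,0],"twist": [0,0,0],"grip": 0.2},
])

```text
t: 7.05
position: [0.4441, -0.0859, -0.0204]
eef_rot: [180.0, 0.0, 92.4]
contact_force: [-0.1, 0.9, -0.2]
gripper_width: 0.0343
```

```bash
python3 -c "
from h import *
go((.4442,-.086,.003),(180,0,92.4))
im=eyes.camera('scene');im2=eyes.camera('side')
cv2.imwrite('pics/j2.png',np.hstack([cv2.resize(im[180:250,190:260],None,fx=5,fy=5,interpolation=3),cv2.resize(im2[180:250,195:265],None,fx=5,fy=5,interpolation=3)]))
"
```

```text
t 7.05 pos [ 0.4441 -0.0859 -0.0204] [1.7996e+02 1.0000e-02 9.2380e+01] F [-0.1  0.9 -0.2] w 0.0343
slide [-0.0001  0.0001 -0.0234] twist [ 0.0007  0.0002 -0.0004]
```

View pics/j2.png

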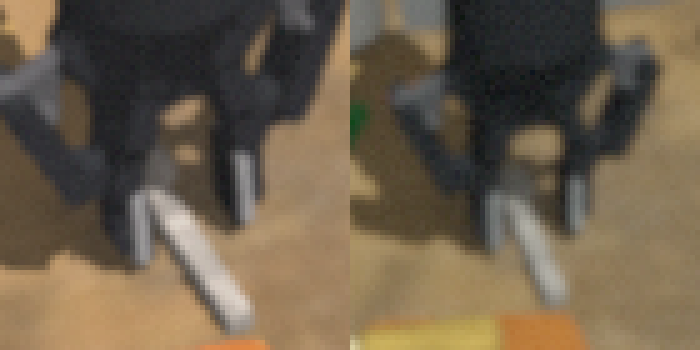

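```bash
python3 -c "
from h import *
for c,a,b in(('scene',(190+138/5,180+265/5),(190+242/5,180+226/5)),('side',(195+145/5,180+255/5),(195+228/5,180+234/5))):
  ci=info(c)
  for xy in(a,b):
    o,v=ray(ci,xy)
    print(c,[ (o+v*((y-o[1])/v[1])).round(4).tolist() for y in(-.097,-.091)])
"
```

```text
scene [[0.4218, -0.097, 0.0079], [0.4237, -0.091, 0.0013]]
scene [[0.4641, -0.097, 0.0086], [0.4664, -0.091, 0.002]]
side [[0.4241, -0.097, 0.0023], [0.4253, -0.091, -0.0032]]
side [[0.4677, -0.097, 0.0057], [0.4693, -0.091, 0.0003]]
```

play_rows([
  {"slide": [0,0,0.002],"twist": [0,0,0],"grip": 0.2},
  {"slide": [0,0,0],"twist": [0,0,0],"grip": 0.2},
])

```text
t: 7.35
position: [0.4447, -0.086, -0.0221]
eef_rot: [179.9, 0.0, 92.4]
contact_force: [-0.6, 1.0, -0.5]
gripper_width: 0.0343
```

play_rows([
  {"slide": [0,0,0],"twist": [0,0,0],"grip": 0.5},
  {"slide": [0,0,0],"twist": [0,0,0],"grip": 1},
  {"slide": [0,0,0],"twist": [0,0,0],"grip": 1},
])

```text
t: 7.65
position: [0.4448, -0.086, -0.0218]
eef_rot: [179.9, 0.0, 92.4]
contact_force: [0.5, -0.2, -1.4]
gripper_width: 0.0089
```

play_rows([
  {"slide": [0,0,0],"twist": [0,0,0],"grip": 1},
  {"slide": [0,0,0],"twist": [0,0,0],"grip": 1},
])

```text
t: 7.85
position: [0.4447, -0.086, -0.0219]
eef_rot: [179.9, 0.0, 92.4]
contact_force: [-0.8, -0.0, -0.6]
gripper_width: 0.0088
```

```bash
python3 -c "
from h import *
go((.4442,-.086,.003),(180,0,92.4))
im=eyes.camera('wrist');cv2.imwrite('pics/k.png',cv2.resize(im[100:384,150:360],None,fx=2.8,fy=2.1,interpolation=3))
im=eyes.camera('scene');im2=eyes.camera('side')
cv2.imwrite('pics/k2.png',np.hstack([cv2.resize(im[180:250,190:260],None,fx=5,fy=5,interpolation=3),cv2.resize(im2[180:250,195:265],None,fx=5,fy=5,interpolation=3)]))
"
```

```text
t 7.85 pos [ 0.4447 -0.086  -0.0219] [1.7989e+02 3.0000e-02 9.2380e+01] F [-0.8 -0.  -0.6] w 0.0088
slide [ 0.     -0.0005 -0.0249] twist [ 0.0019  0.0005 -0.0004]
```

View pics/k.png

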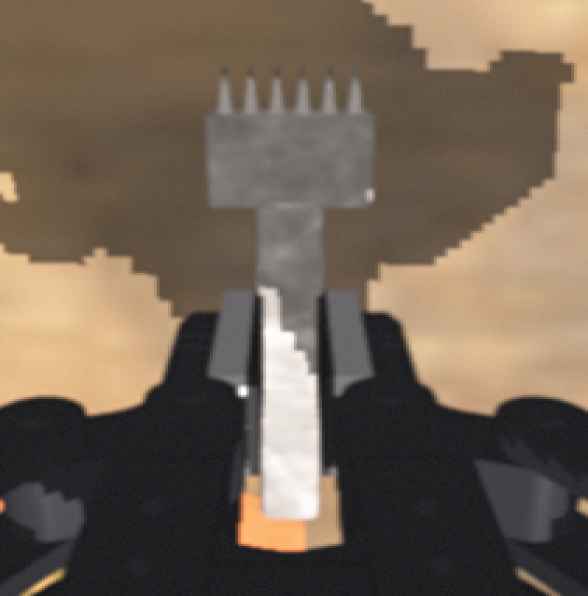

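View pics/k2.png

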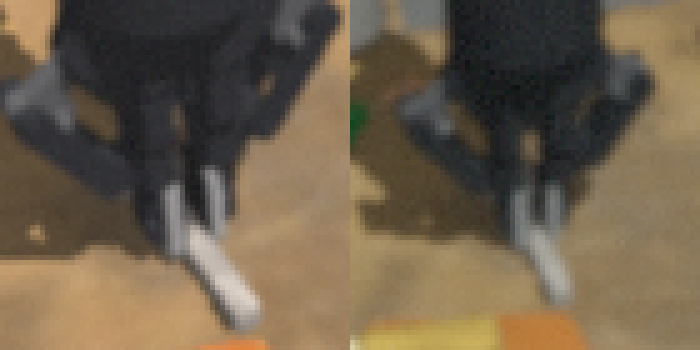

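The iron is now between the pads, centred at column 290, and the reading holds at 8.8 mm. I'll lift it and check the grip.

play_rows([
  {"slide": [0,0,-0.015],"twist": [0,0,0],"grip": 1},
  {"slide": [0,0,-0.03],"twist": [0,0,0],"grip": 1},
  {"slide": [0.01,0,-0.03],"twist": [0,0,0],"grip": 1},
  {"slide": [0.03,0,-0.015],"twist": [0,0,0.04],"grip": 1},
  {"slide": [0,0,0],"twist": [0,0,0],"grip": 1},
])

```text
t: 8.5
position: [0.4414, -0.045, 0.0699]
eef_rot: [-179.9, -0.1, 89.9]
contact_force: [-0.1, 0.9, -1.4]
gripper_width: 0.0089
```

```bash
python3 -c "
from h import *
go((.55,.036,.07),(180,0,81.5))
im=eyes.camera('wrist');cv2.imwrite('pics/l.png',im)
im2=eyes.camera('side')
cv2.imwrite('pics/l2.png',cv2.resize(im2[140:260,165:305],None,fx=4,fy=4,interpolation=3))
"
```

```text
t 8.5 pos [ 0.4414 -0.045   0.0699] [-1.7987e+02 -6.0000e-02  8.9870e+01] F [-0.1  0.9 -1.4] w 0.0089
slide [ 0.0813  0.1084 -0.0003] twist [-0.0023 -0.0009  0.146 ]
```

View pics/l.png

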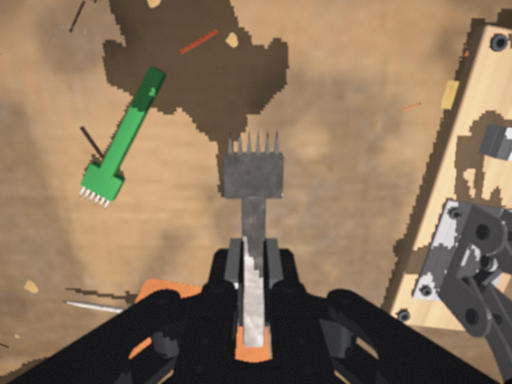

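View pics/l2.png

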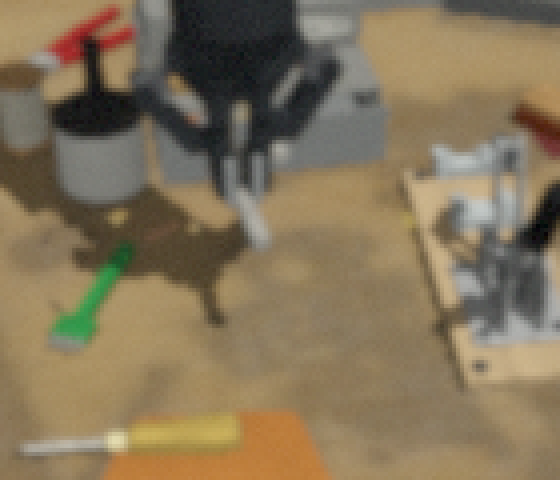

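play_rows([
  {"slide": [0.012,0.035,0],"twist": [0,0,0.05],"grip": 1},
  {"slide": [0.014,0.035,0],"twist": [0,0,0.05],"grip": 1},
  {"slide": [0.016,0.035,0],"twist": [0,0,0.046],"grip": 1},
  {"slide": [0,0,0],"twist": [0,0,0],"grip": 1},
  {"slide": [0,0,0],"twist": [0,0,0],"grip": 1},
])

```text
t: 9.1
position: [0.545, -0.0134, 0.0599]
eef_rot: [-179.0, 0.3, 80.9]
contact_force: [-0.5, 0.1, -1.4]
gripper_width: 0.009
```

```bash
python3 -c "
from h import *
go((.59,.03,.07),(180,0,81.5))
im=eyes.camera('wrist');cv2.imwrite('pics/m.png',im)
c=info('wrist');np.save('m_ci.npy',np.array(c,dtype=object),allow_pickle=True)
for n in('cradle','broad_iron_mid','broad_iron_teeth','pad'):print(n,[(d['xy'],round(d['confidence'],2),atz(c,d['xy'],.0295).round(4)) for d in place_of('wrist',n)])
"
```

```text
t 9.1 pos [ 0.545  -0.0134  0.0599] [-178.98    0.28   80.94] F [-0.5  0.1 -1.4] w 0.009
slide [ 0.0499  0.0374 -0.011 ] twist [-0.0178  0.0048 -0.0098]
cradle [([381.4, 102.9], 0.58, array([0.6292, 0.0429, 0.0295]))]
broad_iron_mid [([252.3, 243.8], 0.94, array([ 0.5406, -0.0362,  0.0295]))]
broad_iron_teeth [([252.8, 127.7], 0.98, array([0.5532, 0.0401, 0.0295]))]
pad [([418.0, 288.7], 0.82, array([ 0.6506, -0.089 ,  0.0295]))]
```

View pics/m.png

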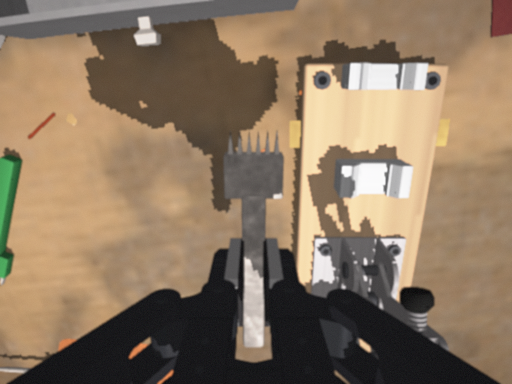

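Good view: the end post is at about (387,76), the inner post at (372,179), and the plate's top corners are at (305,66) and (446,66). I'll refine the jig fit from this and check the iron in the hand.

```bash
python3 -c "
from h import *
im=cv2.imread('pics/m.png')
cv2.imwrite('pics/m2.png',cv2.resize(im[50:250,285:460],None,fx=3.4,fy=3,interpolation=3))
"
```

```text
(no output)
```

View pics/m2.png

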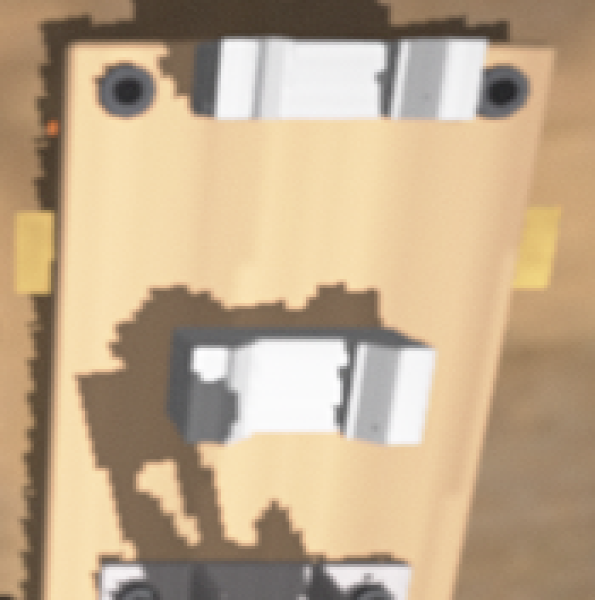

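```bash
cat > fit.py <<'E'
from h import *
from scipy.optimize import least_squares
K,k,R,t=np.load('m_ci.npy',allow_pickle=True);c=(K,k,R,t)
P=[((68,42),(-45,131,12)),((553,47),(45,131,12)),((217,40),(-22,130.5,31)),((488,40),(22,130.5,31)),((217,118),(-22,116,31)),((477,120),(22,116,31)),((436,345),(22,71,31)),((425,443),(22,50,31)),((190,443),(-22,50,31)),((190,335),(-22,71,31))]
px=np.array([(285+(a[0]+.5)/3.4-.5,50+(a[1]+.5)/3-.5) for a,_ in P]);J=np.array([b for _,b in P],float)/1000
def W(p):
    r=Ro.from_euler('z',p[2]).as_matrix();return J@r.T+[p[0],p[1],0]
f=lambda p:(proj(c,W(p))-px).ravel()
s=least_squares(f,[.614,-.0646,-.148],loss='soft_l1');print(s.x,np.degrees(s.x[2]));print(f(s.x).reshape(-1,2).round(1).tolist())
r=Ro.from_euler('z',s.x[2]).as_matrix()
print('cradle',r@[0,.1075,.0]+[s.x[0],s.x[1],0],'hinge',r@[0,-.055,0]+[s.x[0],s.x[1],0])
# iron in hand: shoulders & butt at z ~ tcp+.022+.009
z=.0599+.022
for n,xy,h in(('shL',(224,197),.010),('shR',(283,197),.010),('butt',(243,346),.011),('butt',(263,346),.011),('neckL',(241,198),.011),('neckR',(266,198),.011)):print(n,(atz(c,xy,z+h)*1000).round(1))
E
python3 fit.py
```

```text
[ 0.61451857 -0.0644873  -0.14875286] -8.522911003987485
[[-0.9, -0.6], [3.3, -2.4], [1.1, -0.6], [0.1, -0.6], [-0.9, 0.4], [-0.4, -0.3], [0.7, 1.1], [-0.9, 0.7], [-1.3, 0.9], [1.2, 4.7]]
cradle [0.6304506  0.04182554 0.        ] hinge [ 0.6063673  -0.11887992  0.        ]
shL [538.6  21.1  91.9]
shR [564.   17.2  91.9]
butt [533.1 -60.6  92.9]
butt [543.3 -62.1  92.9]
neckL [546.   19.9  92.9]
neckR [556.7  18.2  92.9]
```

play_rows([
  {"slide": [0.026,0.018,-0.011],"twist": [-0.0178,0.0048,-0.01],"grip": 1},
  {"slide": [0.024,0.018,0],"twist": [0,0,0],"grip": 1},
  {"slide": [0,0,0],"twist": [0,0,0],"grip": 1},
])

```text
t: 9.65
position: [0.587, 0.0296, 0.0735]
eef_rot: [179.9, -0.0, 81.3]
contact_force: [-0.1, -0.3, -1.1]
gripper_width: 0.0085
```

```bash
python3 -c "
from h import *
go((.6287,.0363,.06),(180,0,81.5))"
```

```text
t 9.65 pos [0.587  0.0296 0.0735] [ 1.7985e+02 -4.0000e-02  8.1270e+01] F [-0.1 -0.3 -1.1] w 0.0085
slide [0.013  0.0402 0.0136] twist [ 0.0025 -0.0007 -0.004 ]
```

play_rows([
  {"slide": [0.007,0.02,0.004],"twist": [0.0025,0,-0.004],"grip": 1},
  {"slide": [0.006,0.02,0.004],"twist": [0,0,0],"grip": 1},
  {"slide": [0,0,0],"twist": [0,0,0],"grip": 1},
  {"slide": [0,0,0],"twist": [0,0,0],"grip": 1},
])

```text
t: 10.05
position: [0.6258, 0.0349, 0.0664]
eef_rot: [-179.9, 0.1, 81.5]
contact_force: [0.1, -0.4, -1.3]
gripper_width: 0.0086
```

```bash
python3 -c "
from h import *
go((.6287,.0363,.03),(180,0,81.5))
im=eyes.camera('wrist');cv2.imwrite('pics/n.png',cv2.resize(im,None,fx=1.5,fy=1.5))
im=eyes.camera('scene');im2=eyes.camera('side')
cv2.imwrite('pics/n2.png',np.hstack([cv2.resize(im[100:230,240:350],None,fx=3.5,fy=3.5,interpolation=3),cv2.resize(im2[140:240,235:345],None,fx=3.5,fy=4.55,interpolation=3)]))
"
```

```text
t 10.05 pos [0.6258 0.0349 0.0664] [-1.7986e+02  6.0000e-02  8.1510e+01] F [ 0.1 -0.4 -1.3] w 0.0086
slide [0.0018 0.0028 0.0364] twist [-0.0024  0.001   0.0001]
```

View pics/n.png

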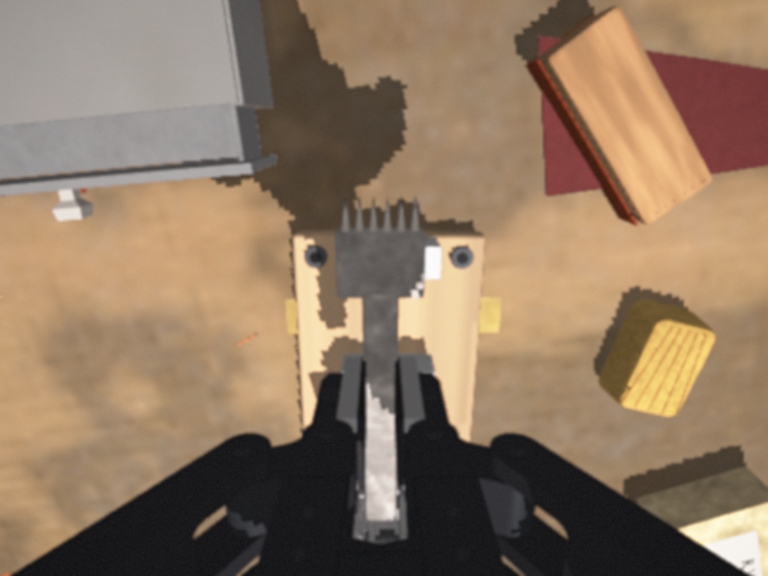

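View pics/n2.png

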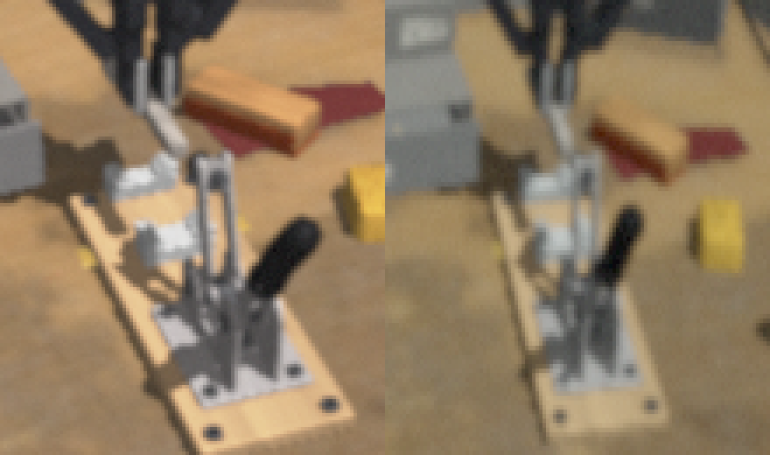

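play_rows([
  {"slide": [0.001,0.003,0.022],"twist": [-0.0024,0.001,0],"grip": 1},
  {"slide": [0.0005,0,0.022],"twist": [0,0,0],"grip": 1},
  {"slide": [0,0,0],"twist": [0,0,0],"grip": 1},
  {"slide": [0,0,0],"twist": [0,0,0],"grip": 1},
])

```text
t: 10.6
position: [0.6277, 0.035, 0.0248]
eef_rot: [179.8, -0.0, 81.4]
contact_force: [0.1, 1.0, 0.1]
gripper_width: 0.0088
```

```bash
python3 -c "
from h import *
go((.6287,.0363,.012),(180,0,81.5))"
```

```text
t 10.6 pos [0.6277 0.035  0.0248] [ 1.7982e+02 -4.0000e-02  8.1430e+01] F [0.1 1.  0.1] w 0.0088
slide [0.0014 0.0007 0.0128] twist [ 0.0031 -0.0006 -0.0012]
```

play_rows([
  {"slide": [0.0014,0.001,0.006],"twist": [0.003,0,0],"grip": 1},
  {"slide": [0,0,0.006],"twist": [0,0,0],"grip": 1},
  {"slide": [0,0,0],"twist": [0,0,0],"grip": 1},
])

```text
t: 10.9
position: [0.6302, 0.0362, 0.0149]
eef_rot: [179.8, -0.1, 81.4]
contact_force: [0.8, -0.4, -0.7]
gripper_width: 0.0086
```

```bash
python3 -c "
from h import *
go((.6287,.0363,.004),(180,0,81.5))
im=eyes.camera('wrist');cv2.imwrite('pics/o.png',cv2.resize(im[80:300,160:350],None,fx=3,fy=2.7,interpolation=3))
"
```

```text
t 10.9 pos [0.6302 0.0362 0.0149] [ 1.798e+02 -8.000e-02  8.142e+01] F [ 0.8 -0.4 -0.7] w 0.0086
slide [-0.0001 -0.0015  0.0109] twist [ 0.0035 -0.0014 -0.0014]
```

View pics/o.png

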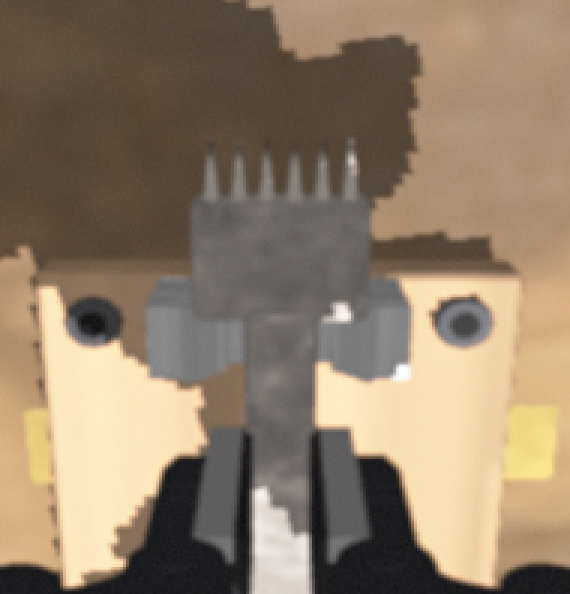

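```bash
python3 -c "
from h import *
c=info('wrist');s=env.get_state()
z=s['position'][2]+.022
r=Ro.from_euler('z',-8.52,degrees=True).as_matrix();o=np.array([.6145,-.0645,0])
q=lambda x,y,h:(r.T@(atz(c,(160+x/3,80+y/2.7),h)-o)*1000).round(1)
print('shoulder L,R',q(193,318,z+.010),q(370,318,z+.010),'neck',q(246,320,z+.011),q(318,320,z+.011))
print('post outer',q(155,280,.031),q(400,280,.031),'inner edge',q(150,378,.031),q(408,378,.031))
"
```

```text
shoulder L,R [-11.4 134.5  47.4] [ 14.3 134.5  47.4] neck [ -3.7 134.5  48.4] [  6.7 134.5  48.4]
post outer [-18.8 135.8  31. ] [ 20.6 135.8  31. ] inner edge [-20.4 116.8  31. ] [ 22.7 116.7  31. ]
```

play_rows([
  {"slide": [-0.001,-0.002,0.005],"twist": [0.0035,-0.0014,0],"grip": 1},
  {"slide": [0,0,0.005],"twist": [0,0,0],"grip": 1},
  {"slide": [0,0,0],"twist": [0,0,0],"grip": 1},
])

```text
t: 11.25
position: [0.629, 0.0356, 0.0054]
eef_rot: [179.9, -0.0, 81.4]
contact_force: [-0.5, -0.2, -0.7]
gripper_width: 0.0088
```

```bash
python3 -c "
from h import *
go((.6287,.0357,.0025),(180,0,81.5))"
```

```text
t 11.25 pos [0.629  0.0356 0.0054] [ 1.7988e+02 -2.0000e-02  8.1430e+01] F [-0.5 -0.2 -0.7] w 0.0088
slide [ 0.0001 -0.0003  0.0029] twist [ 0.0021 -0.0003 -0.0012]
```

play_rows([
  {"slide": [0,0,0.0028],"twist": [0.002,0,0],"grip": 1},
  {"slide": [0,0,0],"twist": [0,0,0],"grip": 1},
])

```text
t: 11.45
position: [0.6292, 0.0356, 0.0025]
eef_rot: [180.0, -0.0, 81.4]
contact_force: [-0.2, 1.0, -1.1]
gripper_width: 0.0086
```

```bash
python3 -c "
from h import *
go((.6287,.0357,.0025),(180,0,81.5))
im=eyes.camera('wrist');cv2.imwrite('pics/p.png',cv2.resize(im[80:300,160:350],None,fx=3,fy=2.7,interpolation=3))
"
```

```text
t 11.45 pos [0.6292 0.0356 0.0025] [ 1.7998e+02 -3.0000e-02  8.1430e+01] F [-0.2  1.  -1.1] w 0.0086
slide [ 0.     -0.0005 -0.    ] twist [ 0.0003 -0.0004 -0.0013]
```

View pics/p.png

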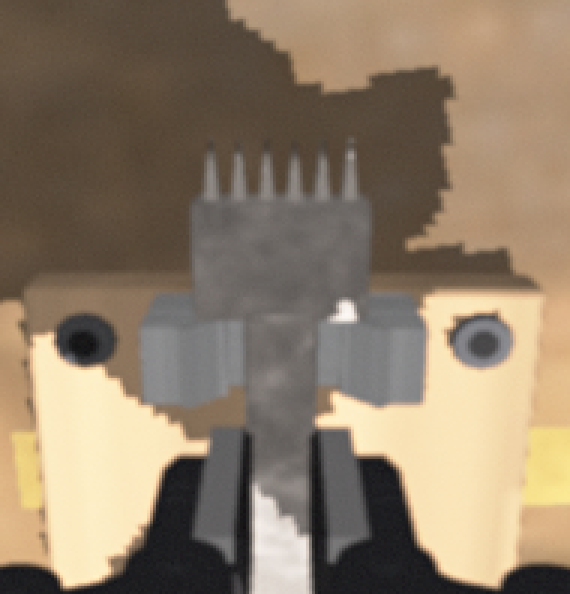

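play_rows([
  {"slide": [0,0,0.001],"twist": [0,0,0],"grip": 1},
  {"slide": [0,0,0],"twist": [0,0,0],"grip": 1},
  {"slide": [0,0,0],"twist": [0,0,0],"grip": 0.5},
  {"slide": [0,0,0],"twist": [0,0,0],"grip": 0.2},
  {"slide": [0,0,0],"twist": [0,0,0],"grip": 0.2},
])

```text
t: 12.0
position: [0.6299, 0.0356, 0.0025]
eef_rot: [179.9, -0.0, 81.4]
contact_force: [-0.9, -0.2, 0.1]
gripper_width: 0.0342
```

```bash
python3 -c "
from h import *
go((.6287,.0357,.0025),(180,0,81.5))
im=eyes.camera('wrist');cv2.imwrite('pics/q.png',cv2.resize(im[80:340,140:370],None,fx=2.6,fy=2.3,interpolation=3))
"
```

```text
t 12.0 pos [0.6299 0.0356 0.0025] [ 1.7989e+02 -4.0000e-02  8.1430e+01] F [-0.9 -0.2  0.1] w 0.0342
slide [-0.0001 -0.0012  0.    ] twist [ 0.0019 -0.0007 -0.0013]
```

View pics/q.png

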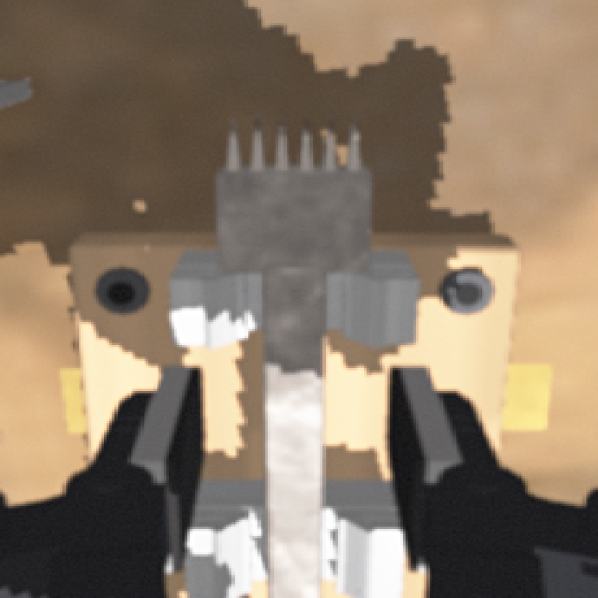

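The iron lies in both channels with the fingers clear. I'll lift straight up and check.

play_rows([
  {"slide": [0,0,-0.015],"twist": [0,0,0],"grip": 0.2},
  {"slide": [0,0,-0.035],"twist": [0,0,0],"grip": 0.2},
  {"slide": [0,0,-0.045],"twist": [0,0,0],"grip": 0.2},
  {"slide": [0,0,-0.045],"twist": [0,0,0],"grip": 0.2},
  {"slide": [0,0,0],"twist": [0,0,0],"grip": 1},
  {"slide": [0,0,0],"twist": [0,0,0],"grip": 1},
])

```text
t: 12.65
position: [0.628, 0.0355, 0.1452]
eef_rot: [-179.8, 0.0, 81.4]
contact_force: [-1.0, 0.3, -0.7]
gripper_width: 0.0061
```

```bash
python3 -c "
from h import *
go((.6287,.0357,.0025),(180,0,81.5))
im=eyes.camera('wrist');c=info('wrist');cv2.imwrite('pics/r.png',cv2.resize(im,None,fx=1.5,fy=1.5,interpolation=3))
r=Ro.from_euler('z',-8.52,degrees=True).as_matrix();o=np.array([.6145,-.0645,0])
for n in('cradle','broad_iron_mid','broad_iron_teeth'):print(n,[(d['xy'],round(d['confidence'],2),(r.T@(atz(c,d['xy'],.0295)-o)).round(4)) for d in place_of('wrist',n)])
im=eyes.camera('scene');im2=eyes.camera('side')
cv2.imwrite('pics/r2.png',np.hstack([cv2.resize(im[100:230,240:350],None,fx=3.5,fy=3.5,interpolation=3),cv2.resize(im2[140:240,235:345],None,fx=3.5,fy=4.55,interpolation=3)]))
"
```

```text
t 12.65 pos [0.628  0.0355 0.1452] [-1.7981e+02  2.0000e-02  8.1430e+01] F [-1.   0.3 -0.7] w 0.0061
slide [0.0004 0.0012 0.1427] twist [-0.0032  0.0003 -0.0012]
cradle [([255.1, 168.9], 0.93, array([0.0008, 0.1069, 0.0295]))]
broad_iron_mid [([256.0, 166.9], 0.96, array([0.0016, 0.1088, 0.0295]))]
broad_iron_teeth [([257.0, 102.4], 0.84, array([0.0024, 0.1644, 0.0295]))]
```

View pics/r.png

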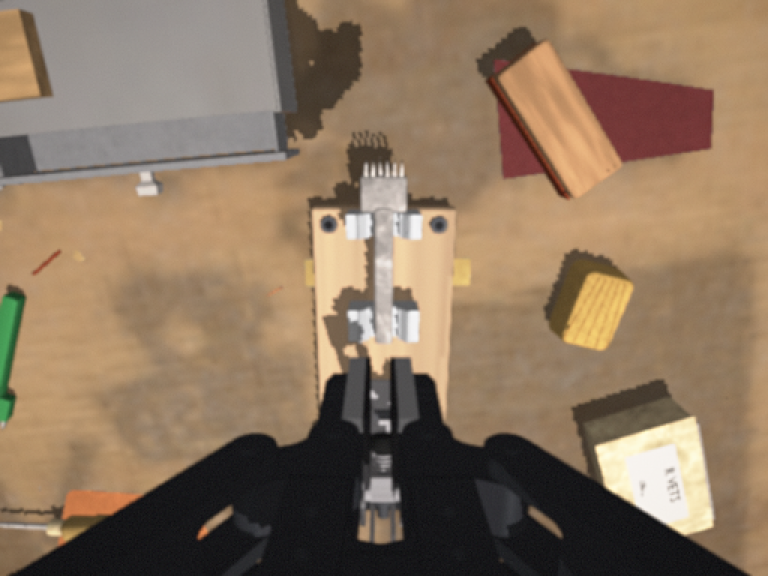

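View pics/r2.png

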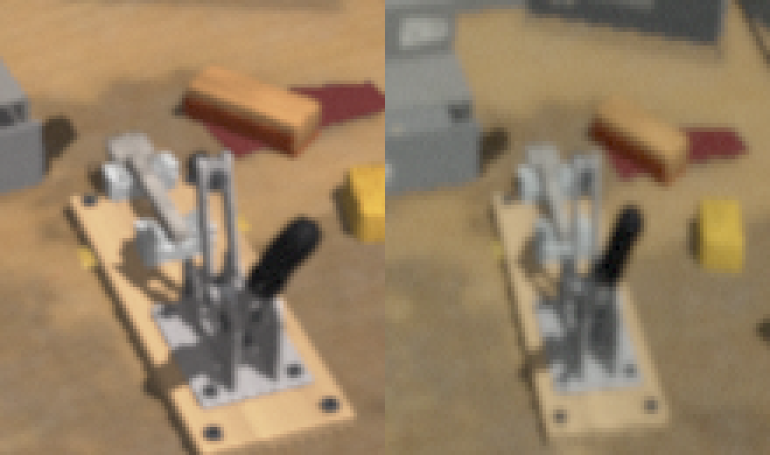

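The iron is well placed: mid is about 1 mm sideways and 2 mm lengthwise from the cradle point as the networks see it. Next is the lever.

```bash
cat >> h.py <<'E'
JR=Ro.from_euler('z',-8.52,degrees=True).as_matrix();JO=np.array([.6145,-.0645,0])
TIP=.024
def jt(cy,tipz,x=0.): # TCP world for corner at jig y=cy, tip height tipz
    return JR@np.array([x,cy+.011,0])+JO+[0,0,tipz-TIP]
def jpos():
    s=env.get_state();p=JR.T@(s["position"]-JO);print("corner jig x,y,tipz",(p+[0,-.011,TIP]).round(4))
E
python3 -c "
from h import *
jpos();go(jt(-.063,.155),(180,0,81.5))"
```

```text
corner jig x,y,tipz [-0.0028  0.0896  0.1668]
t 12.95 pos [0.6266 0.0354 0.1428] [-1.7956e+02  7.0000e-02  8.1430e+01] F [-0.1  0.7  0.4] w -0.0001
slide [-0.1526  0.003   0.0119] twist [-0.0077  0.0012 -0.0012]
```

play_rows([
  {"slide": [-0.04,0.001,-0.002],"twist": [-0.0077,0.001,0],"grip": 1},
  {"slide": [-0.04,0.001,0],"twist": [0,0,0],"grip": 1},
  {"slide": [-0.035,0.001,0],"twist": [0,0,0],"grip": 1},
  {"slide": [-0.025,0,0],"twist": [0,0,0],"grip": 1},
  {"slide": [0,0,0],"twist": [0,0,0],"grip": 1},
  {"slide": [0,0,0],"twist": [0,0,0],"grip": 1},
])

```text
t: 13.55
position: [0.6051, -0.1061, 0.1371]
eef_rot: [-179.3, -0.0, 81.6]
contact_force: [-0.0, 0.2, -1.2]
gripper_width: 0.0002
```

```bash
python3 -c "
from h import *
jpos();go(jt(-.065,.14),(180,0,81.5))
im=eyes.camera('scene');im2=eyes.camera('side')
cv2.imwrite('pics/s.png',np.hstack([cv2.resize(im[100:230,240:350],None,fx=3.5,fy=3.5,interpolation=3),cv2.resize(im2[140:240,235:345],None,fx=3.5,fy=4.55,interpolation=3)]))
"
```

```text
corner jig x,y,tipz [-0.0031 -0.0535  0.1611]
t 13.55 pos [ 0.6051 -0.1061  0.1371] [-179.31   -0.     81.63] F [-0.   0.2 -1.2] w 0.0002
slide [-0.0115  0.0034  0.021 ] twist [-0.0121 -0.0001  0.0023]
```

View pics/s.png

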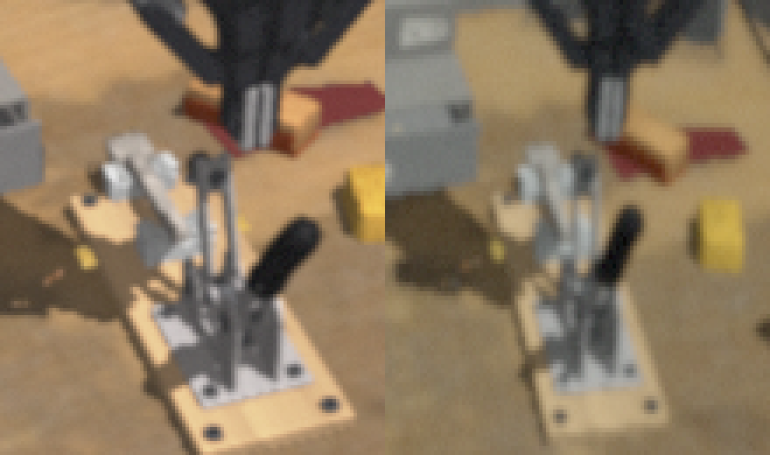

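```bash
python3 -c "
from h import *
def P(c,j):return proj(info(c),(JR@np.array(j)+JO)[None])[0].round(1)
for c in('scene','side'):
  print(c,'tip corners',P(c,[-.003,-.0535,.161]),P(c,[-.003,-.0315,.161]),'press',P(c,[0,-.088,.140]),'end',P(c,[0,-.055-.108*np.cos(1.19),.056+.108*np.sin(1.19)]),'hinge',P(c,[0,-.055,.056]))
  eyes.camera(c)
  for n in('lever_press','lever_hinge','pad'):print(n,[(d['xy'],round(d['confidence'],2)) for d in place_of(c,n)][:2])
"
```

```text
scene tip corners [312.3 144.4] [307.5 137.4] press [321.  165.2] end [323.2 160.2] hinge [311.1 189.8]
lever_press [([319.1, 165.7], 0.61)]
lever_hinge [([313.0, 190.7], 0.66)]
pad [([295.2, 148.0], 0.61)]
side tip corners [297.8 171.8] [295.6 166.9] press [302.  187.3] end [303.4 183.2] hinge [295.6 207.1]
lever_press []
lever_hinge [([296.9, 209.6], 0.57)]
pad [([283.6, 175.0], 0.49), ([281.9, 183.0], 0.49)]
```

play_rows([
  {"slide": [-0.009,0.0035,0.018],"twist": [-0.012,0,0.002],"grip": 1},
  {"slide": [-0.009,0,0.003],"twist": [0,0,0],"grip": 1},
  {"slide": [0,0,0],"twist": [0,0,0],"grip": 1},
])

```text
t: 14.35
position: [0.6074, -0.1233, 0.1178]
eef_rot: [179.8, 0.0, 81.7]
contact_force: [-0.5, -0.6, -0.1]
gripper_width: 0.0001
```

```bash
python3 -c "
from h import *
jpos();go(jt(-.09,.138),(180,0,81.5))"
```

```text
corner jig x,y,tipz [ 0.0017 -0.0702  0.1418]
t 14.35 pos [ 0.6074 -0.1233  0.1178] [1.7977e+02 2.0000e-02 8.1750e+01] F [-0.5 -0.6 -0.1] w 0.0001
slide [-0.0198 -0.0018  0.0038] twist [0.004  0.0004 0.0043]
```

play_rows([
  {"slide": [-0.015,-0.0015,0.003],"twist": [0.004,0,0.004],"grip": 1},
  {"slide": [-0.015,0,0.005],"twist": [0,0,0],"grip": 1},
  {"slide": [-0.012,0,0.009],"twist": [0,0,0],"grip": 1},
])

```text
t: 14.65
position: [0.601, -0.166, 0.1028]
eef_rot: [179.8, -0.0, 81.7]
contact_force: [-0.4, 0.7, 1.0]
gripper_width: -0.0001
```

```bash
python3 -c "
from h import *
jpos();go(jt(-.124,.114),(180,0,81.5))
im=eyes.camera('scene');im2=eyes.camera('side')
cv2.imwrite('pics/u.png',np.hstack([cv2.resize(im[100:230,240:350],None,fx=3.5,fy=3.5,interpolation=3),cv2.resize(im2[140:240,235:345],None,fx=3.5,fy=4.55,interpolation=3)]))
"
```

```text
corner jig x,y,tipz [ 0.0017 -0.1134  0.1268]
t 14.65 pos [ 0.601  -0.166   0.1028] [ 1.7979e+02 -2.0000e-02  8.1650e+01] F [-0.4  0.7  1. ] w -0.0001
slide [-0.0106 -0.0017  0.0128] twist [ 0.0036 -0.0004  0.0026]
```

View pics/u.png

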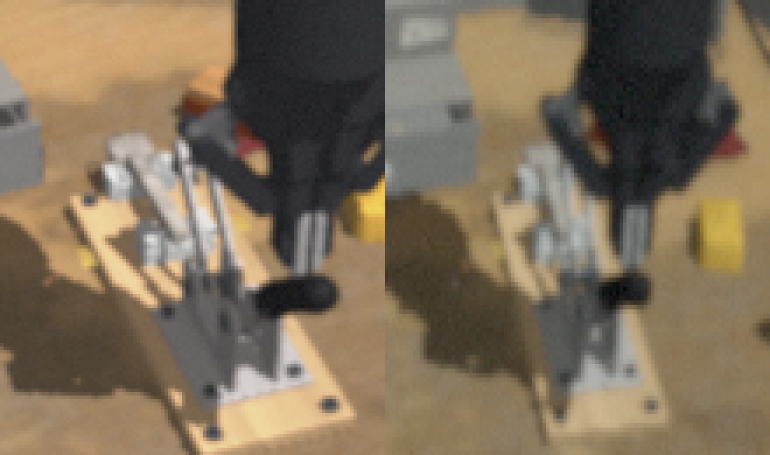

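The lever is moving down under the fingertips. I'll continue along the arc.

play_rows([
  {"slide": [-0.009,-0.0015,0.013],"twist": [0.0036,0,0.0026],"grip": 1},
  {"slide": [-0.008,0,0.013],"twist": [0,0,0],"grip": 1},
  {"slide": [-0.006,0,0.014],"twist": [0,0,0],"grip": 1},
])

```text
t: 15.05
position: [0.5958, -0.1918, 0.0604]
eef_rot: [179.9, 0.1, 81.3]
contact_force: [1.0, -0.2, 0.2]
gripper_width: 0.0
```

```bash
python3 -c "
from h import *
jpos();go(jt(-.143,.0716),(180,0,81.5))
im=eyes.camera('scene');im2=eyes.camera('side')
cv2.imwrite('pics/v.png',np.hstack([cv2.resize(im[100:230,240:350],None,fx=3.5,fy=3.5,interpolation=3),cv2.resize(im2[140:240,235:345],None,fx=3.5,fy=4.55,interpolation=3)]))
"
```

```text
corner jig x,y,tipz [ 0.0004 -0.1396  0.0844]
t 15.05 pos [ 0.5958 -0.1918  0.0604] [1.7994e+02 6.0000e-02 8.1330e+01] F [ 1.  -0.2  0.2] w 0.0
slide [-0.0034 -0.0004  0.0128] twist [ 0.001   0.001  -0.0029]
```

View pics/v.png

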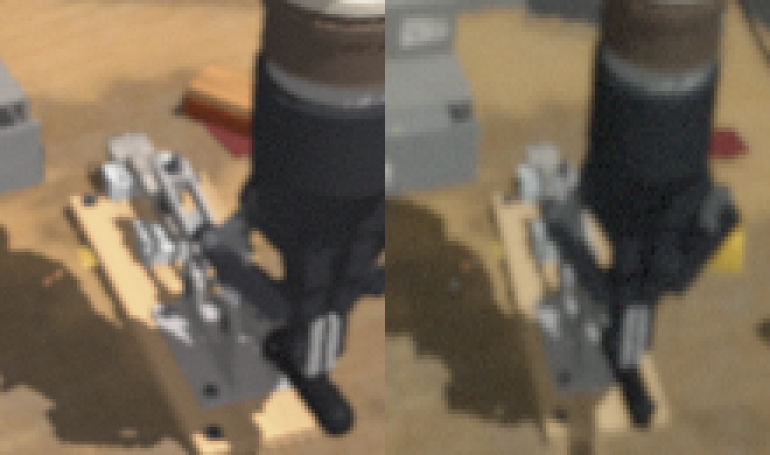

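play_rows([
  {"slide": [-0.004,0,0.013],"twist": [0,0,0],"grip": 1},
  {"slide": [-0.001,0,0.012],"twist": [0,0,0],"grip": 1},
  {"slide": [0,0,0.01],"twist": [0,0,0],"grip": 1},
])

```text
t: 15.45
position: [0.5953, -0.1968, 0.0264]
eef_rot: [179.9, -0.0, 81.3]
contact_force: [-20.3, 7.4, 68.9]
gripper_width: 0.0001
```

```bash
python3 -c "
from h import *
jpos();go(jt(-.144,.049),(180,0,81.5))"
```

```text
corner jig x,y,tipz [ 0.0006 -0.1447  0.0504]
t 15.45 pos [ 0.5953 -0.1968  0.0264] [179.88  -0.    81.32] F [-20.3   7.4  68.9] w 0.0001
slide [ 0.0007 -0.0006  0.0014] twist [ 0.0021 -0.     -0.0032]
```

It is on the stop at 69 N, so I'm backing off.

play_rows([
  {"slide": [0,0,-0.006],"twist": [0,0,0],"grip": 1},
  {"slide": [0,0,-0.03],"twist": [0,0,0],"grip": 1},
  {"slide": [0,0,-0.04],"twist": [0,0,0],"grip": 1},
  {"slide": [0,0,-0.03],"twist": [0,0,0],"grip": 1},
  {"slide": [0,0,0],"twist": [0,0,0],"grip": 1},
])

```text
t: 15.95
position: [0.5936, -0.1949, 0.133]
eef_rot: [-179.9, -0.1, 81.4]
contact_force: [0.9, -0.4, 0.8]
gripper_width: -0.0001
```

```bash
python3 -c "
from h import *
go((.5,-.1,.2),(180,0,81.5))
im=eyes.camera('scene');im2=eyes.camera('side')
cv2.imwrite('pics/w.png',np.hstack([cv2.resize(im[100:230,240:350],None,fx=3.5,fy=3.5,interpolation=3),cv2.resize(im2[140:240,235:345],None,fx=3.5,fy=4.55,interpolation=3)]))
"
```

```text
t 15.95 pos [ 0.5936 -0.1949  0.133 ] [-1.7986e+02 -6.0000e-02  8.1450e+01] F [ 0.9 -0.4  0.8] w -0.0001
slide [ 0.08   -0.1068 -0.0667] twist [-0.0025 -0.001  -0.0009]
```

View pics/w.png

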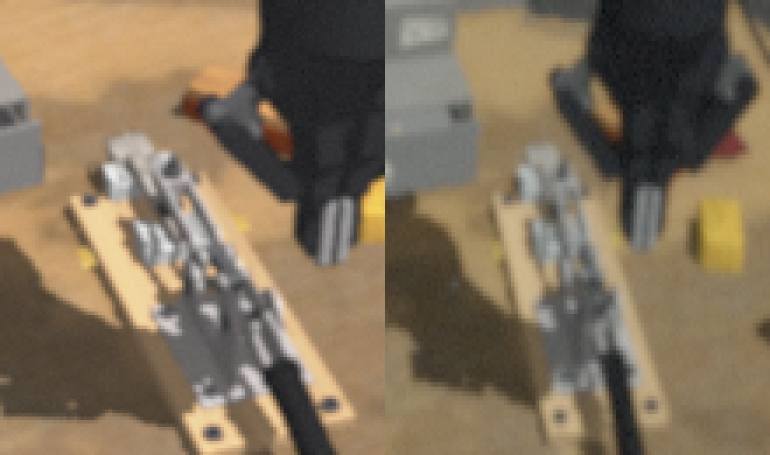

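The lever stays down with the arm clear. I'll take one last view from above to check the iron and the lever angle.

play_rows([
  {"slide": [0.01,-0.035,-0.025],"twist": [0,0,0],"grip": 1},
  {"slide": [0.02,-0.035,-0.025],"twist": [0,0,0],"grip": 1},
  {"slide": [0.035,-0.02,-0.02],"twist": [0,0,0],"grip": 1},
  {"slide": [0.035,0,0],"twist": [0,0,0],"grip": 1},
  {"slide": [0,0,0],"twist": [0,0,0],"grip": 1},
  {"slide": [0,0,0],"twist": [0,0,0],"grip": 1},
])

```text
t: 16.65
position: [0.5074, -0.0771, 0.1836]
eef_rot: [-177.6, -0.3, 81.4]
contact_force: [0.2, -0.7, 0.3]
gripper_width: -0.0003
```

```bash
python3 -c "
from h import *
go((.5,-.1,.2),(180,0,81.5))
im=eyes.camera('wrist');c=info('wrist');cv2.imwrite('pics/x.png',cv2.resize(im,None,fx=1.5,fy=1.5,interpolation=3))
for n,z in(('cradle',.0295),('broad_iron_mid',.0295),('broad_iron_teeth',.0295),('pad',.035),('lever_press',.049)):print(n,[(d['xy'],round(d['confidence'],2),(JR.T@(atz(c,d['xy'],z)-JO)).round(4)) for d in place_of('wrist',n)])
cs=info('scene');eyes.camera('scene')
print('press scene',[(d['xy'],round(d['confidence'],2)) for d in place_of('scene','lever_press')],proj(cs,(JR@np.array([0,-.145,.049])+JO)[None]),proj(cs,(JR@np.array([0,-.145,.06])+JO)[None]))
im=eyes.camera('scene');cv2.imwrite('pics/x2.png',cv2.resize(im[120:260,240:380],None,fx=4,fy=4,interpolation=3))
"
```

```text
t 16.65 pos [ 0.5074 -0.0771  0.1836] [-177.63   -0.32   81.39] F [ 0.2 -0.7  0.3] w -0.0003
slide [-0.0237 -0.0046 -0.0163] twist [-0.0414 -0.0056 -0.0017]
cradle [([378.2, 16.6], 0.61, array([-0.0009,  0.1071,  0.0295]))]
broad_iron_mid [([378.4, 15.6], 0.97, array([-0.0008,  0.1079,  0.0295])), ([101.1, 114.5], 0.95, array([-0.2603,  0.0224,  0.0295]))]
broad_iron_teeth [([87.1, 161.3], 0.82, array([-0.2821, -0.0249,  0.0295]))]
pad [([378.2, 59.4], 0.72, array([0.0011, 0.0715, 0.035 ]))]
lever_press [([356.0, 277.7], 0.76, array([-0.0021, -0.143 ,  0.049 ]))]
press scene [([328.0, 224.2], 0.97)] [[330.39681777 225.01720478]] [[330.89655675 220.59532352]]
```

View pics/x.png

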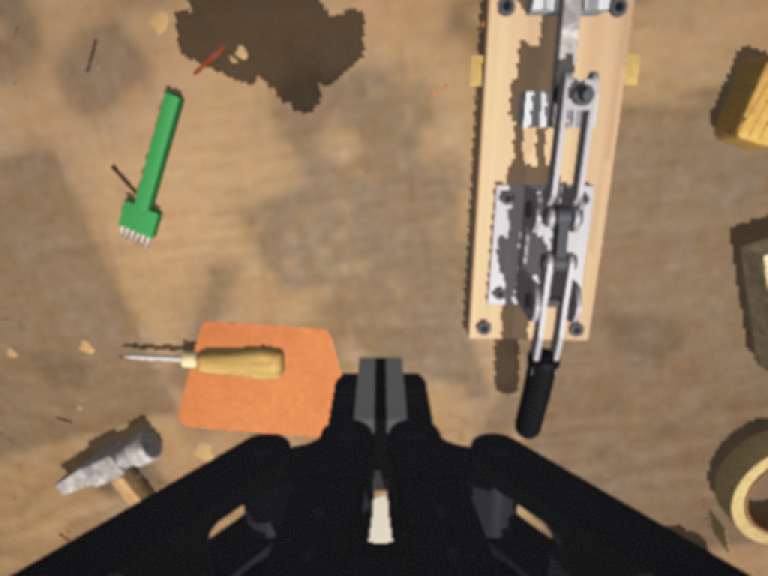

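View pics/x2.png

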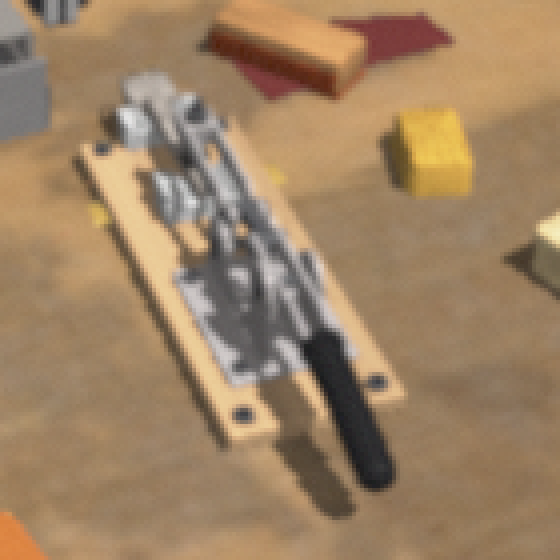

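Everything agrees: the iron's mid is at jig y 107.9 mm, the pad is at 71.5 mm on the butt, and lever_press is where the locked position should be. The arm touches nothing, so I'm handing in.

```bash
python3 -c "
from rig import env
print(env.finish_job())"
```

```text
the job is handed in; nothing more can be done
None
```

I laid the broad iron in the cradle with its teeth away from the lever and let go of it. Then I pushed the lever over its dead centre; it has stayed down by itself since I backed off. The job was handed in just after 16.7 s, and I never touched the narrow iron.

**Last checks**
- **Iron:** its middle was within about 1 mm of the cradle point, both sideways and lengthwise. The closing view did not show the teeth. The view taken just after release put them about 2 mm to the side.
- **Lever:** its press point was within about 3 mm of where the locked position should put it, judged from pictures. I had no direct reading of the lever angle.
- **Pad:** it sat over the butt end, about 2.5 mm from its nominal spot. I could not measure its force.
- **Arm:** clear of everything, with near-zero force.

**What went wrong or disagreed**
- **Fingertips:** the fingers end about 24 mm short of the reported tool point. My first two attempts to grip closed above the iron without moving it. I went lower in small steps and gripped it on the third try.
- **Gripper reading:** it showed about 9 mm on the 12 mm shank.
- **Force on the lever:** the push peaked at a measured 69 N on the tool when the lever hit its stop, and I backed off at once. That is under the 120 N wrist limit. Only the shut fingertips were meant to touch the lever, so the 40 N limit on the arm and gripper body should not apply.

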